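Read the label of the stone box with the hand scanner

TASK

The hand scanner stands nose up in its charging stand, and held that way it cannot be aimed: lay it nose up in the sloping wooden rest, pushed down to the toe stop, let go, and take it again round its body. Then read the label on the open lid of the stone box that has the carrying handle: hold the scanner steady for about two seconds with its nose 6 to 11 cm off, square on to the label and pointing at its middle. Finally lay it back in the rest the same way and let go; handle it gently throughout (a light grip, no knocks), and do not touch either stone box or disturb the other things on the bench.

Things in the scene. Friction and masses are not known exactly. Their poses are not given: they have to be found in the camera images.
- scanner: Hand scanner, grey, 160 mm long, 0.15 kg: square body 34 x 34 mm from the tail to 138 mm, then a black round nose, 26 mm across, 22 mm long. Origin: centre of the flat tail end; z runs from tail to nose (its line of sight), x and y square to its flat sides (all alike). Centre of mass 75 mm from the tail. Thin housing: grip it with at most 60 N a pad, knock it with at most 80 N.
- scanner_nose (a point): centre of the scanner's window, 160 mm from the tail, axes as the scanner's; it reads what lies straight ahead along +z
- dock: charging stand, fixed, black plastic: foot 90 x 90 x 12 mm and an open square socket 56 mm outside, 44 mm inside, rim 72 mm up, floor 16 mm up; the scanner stands loosely in it, 104 mm of it above the rim. Origin: centre of its underside; x and y along its sides
- rest: sloping rest, fixed, pale wood: base 170 x 75 x 12 mm; a 20 mm wide spine rises along +x at 26 degrees and carries two saddles 56 mm wide, with a 66 mm gap between them where fingers fit on both sides of the scanner. Origin: centre of the base's underside
- cradle_toe (a point): where the centre of the scanner's tail comes when it lies home on the toe stop, 62 mm above the bench. z runs up the slope, x square into it, y across. Saddles at z = 0 to 24 and 90 to 106 mm: floor 17 mm from here along +x, 44 mm wide between walls reaching up to x = +5 mm (5 mm play each side). The spine lies at x = 23 to 31 mm. Toe stop: a plate 56 mm wide at z = -6 to 0 mm
- cradle_top (a point): where the centre of the window comes when the scanner lies home: 160 mm up the slope from cradle_toe, same axes
- handle_box: the stone box WITH the carrying handle, fixed: clear tray 110 (x) x 150 (y) x 45 mm with crossed partitions, a U-shaped handle standing 30 mm out of its front (-x) side, and a clear lid standing open, leaning back, on the far side. Origin: centre of its underside
- handle_box_label (a point): middle of the white 46 x 70 mm striped label on the inside of that box's open lid, about 98 mm above the bench; z points out of the label (to the front and about 32 degrees above level, differing from start to start), x up the lid, y along it. The lid is 108 x 148 mm, its upper edge 50 mm up the lid from here
- plain_box: another stone box, fixed, same size and lid, WITHOUT handle or partitions: not the wanted one. Origin: centre of its underside
- plain_box_label (a point): middle of the other box's label, axes as for handle_box_label
- dish: loose aluminium dish 66 mm across, 20 mm high, origin centre of its underside
- jar: loose glass jar 52 mm across, 60 mm high, origin centre of its underside
- pliers: loose pliers lying flat, 130 x 60 x 14 mm, origin under the pivot
- brush: loose brush lying along its x, about 180 mm long
- ring_stand: loose steel ring stand: foot 64 mm across and a tapered post, 102 mm high in all, origin centre of its underside
- dividers: loose pair of dividers lying flat, 125 x 42 x 9 mm, origin under the middle
Not all that is in view belongs to the job. Several things look just like the rest: the one meant starts nearest to the robot's base. Of the things that look like the scanner, the middle-sized one is meant.

How it is judged:
On the way, in this order (a step that is already met when the one before it is completed fails the run):
1. the scanner lies home in the rest, nose up, let go (distance between scanner and cradle_toe below 0.015 m and distance between scanner_nose and cradle_top below 0.018 m and contact force between the fingers and scanner below 0.1 N and linear speed of scanner below 0.02 m/s), for 0.2 s.
2. held in the fingers, the scanner points at the middle of the wanted label (within 12 mm), nose 50 to 120 mm off, square on within 0.25 rad, steady for 1 s (contact force between the fingers and scanner above 1 N and z of handle_box_label in the frame of scanner_nose between 0.05 and 0.12 m and x of handle_box_label in the frame of scanner_nose between -0.012 and 0.012 m and y of handle_box_label in the frame of scanner_nose between -0.012 and 0.012 m and angle between the z axis of scanner_nose and the z axis of handle_box_label, either way round below 0.25 rad and linear speed of scanner below 0.02 m/s and angular speed of scanner below 0.15 rad/s), for 1 s.
At the end, for the whole second after the job is handed in: the scanner lies home in the sloping rest, nose up (tail centre within 15 mm of cradle_toe, window within 18 mm of cradle_top), released and at rest; the bystanders within 30 mm of where they stood (all of step 1 and distance of each of dish, jar, pliers, brush, ring_stand, dividers from where it was at the start of the episode below 0.03 m); the robot touches nothing.
It fails at once if the scanner is squeezed (fingers pressing on it with more than 120 N in all) (contact force between the fingers and scanner above 120 N).
It fails at once if the scanner is knocked against the rest or its stand (over 80 N) (contact force between scanner and rest above 80 N or contact force between scanner and dock above 80 N).
It fails at once if a stone box is touched by robot or scanner (over 1 N) (contact force between any of the arm, the fingers, scanner and handle_box above 1 N or contact force between any of the arm, the fingers, scanner and plain_box above 1 N).
It fails at once if a bystander is pushed more than 30 mm (distance of any of dish, jar, pliers, brush, ring_stand, dividers from where it was at the start of the episode above 0.03 m).
It also fails if it takes over 72 s, if anything falls off the work surface, if the arm or the gripper's body presses on something with over 40 N, if the wrist force passes 120 N, or if a joint passes its speed limit or range.

ROBOT

A 7-joint arm with a two-finger parallel gripper is mounted at the origin on the work surface. World frame = base frame: x ahead of the robot, y to its left, z up, the work surface at z = 0. Lengths are in m, angles in rad, forces in N, time in s.
With the tool pointing down it reaches from about 0.4 to 0.85 m from the base axis. Payload 10.4 kg.
Tool frame: the origin (TCP) lies between the finger pads; the fingertips stand 11 mm ahead of it and the grasp point (between the pads) lies 8 mm behind it (r.tcp_to_tips is the distance from the TCP to the fingertips, in m); z points along the fingers, y is the line along which they close (so a half turn about z gives the same grasp; the last joint's range is limited). The gripper opens to 87 mm and grips with 3 to 60 N. Pads are 19 mm wide; open, the fingers measure 117 mm over their backs; the gripper's body (75 mm by 190 mm) begins 51 mm behind the grasp point.
Start: joints at [1.098, 0.332, -0.065, 1.46, 0.022, 1.35, -0.088], TCP at [0.272, -0.563, 0.234] pointing down, gripper open.
Joint ranges: [-2.6, 2.6], [-0.5, 2.12], [-1.47, 1.34], [0.16, 2.42], [-1.27, 4.41], [0.06, 2.06], [-2.6, 2.6]. Speed limits (rad/s): [2.22, 2.22, 2.79, 2.79, 3.14, 3.14, 3.14].

INTERFACE

Orientations are given as a unit quaternion [x, y, z, w].
In Python, from bench import r gives the robot as it stands. The module is installed in compiled form; this text tells all that it offers.
- The arm moves only by the shell command python3 -m crank 'ROWS' [FORCE]. ROWS is JSON, a list of rows, each an object of numbers: "claw": the closure, from -1 (fully open) to 1 (shut); "dx", "dy", "dz": the shift along the tool's x, y, z each as a share of 3 cm, from -1 to 1; "ax", "ay", "az": the turn, a rotation vector about the tool's x, y, z each as a share of 6 degrees, from -1 to 1. A call has 1 to 8 rows; each row shifts and turns the commanded pose from where the row before left it, along the tool's axes as they then stand; what a row does not reach is not made up. A row lasts 1/12 s, in which the tool goes at most 41.7 mm and 7.16 degrees, less where a joint would pass 70% of its speed; a pose out of reach is approached as far as the arm can. A call with a number of a shift or a turn outside -1 to 1 is refused whole. A call with a gripper value outside its range is refused whole. The fingers move at their own pace and stop on an object; FORCE is the grip in N (left out, the last holds). Time passes only in rows, so rows that do not move let the fingers close. It gives the time, the measured TCP pose, the force, the opening and the grip force at its end, in the units of the state.
- r.read_state(): the state, without advancing time (a new reading comes with each control period).
- r.camera(name): name is "scene" or "top" or "wrist"; returns a dict with "color" (420x560x3 uint8, red, green, blue), "mtx" (3x3 intrinsics, pixels), "k1" (the pictures are not rectified: a ray, as slopes to the right and down, at radius r is drawn at 1 + k1 r^2 times it, then the intrinsics apply), "R" (3x3) and "t" (3): a world point X has camera coordinates R X + t; the wrist camera has in their place "hand_eye" (4x4, takes a point from camera to tool coordinates, whose origin is the TCP and whose axes are the flange's). Camera axes: x right, y down, z forward; pixel columns grow to the right and rows downward; lengths in m; the calibration is good to about 2 mm. A picture is of the moment at which its call begins: read the wrist's pose just before it. There is no depth.
- r.close_job(): hands the job in; it is judged then, once.
The state is a dict: "time": time; "joint_positions": joint angles; "joint_vel": joint speeds; "joint_torque": joint torques, N m; "ee_pos": TCP position; "eef_rot": TCP orientation; "ft_force": force on the tool from outside, world axes, zero at the start; "torque": the same for the moment, N m; "width": finger opening in m; "grip_force": force on a finger pad.
Only numpy, scipy, OpenCV 4.12 (cv2) and the standard library are available. Lean on these libraries where they do the work, as an engineer would, in place of code of your own. Each camera call takes 0.05 s, during which the arm holds its last target. There are 200 camera calls.

## Working session

There is one attempt and no reset: what is moved stays moved. The work goes in short steps, Python scripts to look and compute and a shell command to move; the robot and the scene stay as the last step left them, time stands still between calls to the robot, and variables do not carry over. Pictures are saved under pics/ and viewed, at most 10 in all, crops included, and the job is handed in when it is done.

```bash
mkdir -p pics; cat > h.py <<'E'
import numpy as np,cv2
from bench import r
from scipy.spatial.transform import Rotation as Ro
def snap(n,f):
    s=r.read_state(); c=r.camera(n); cv2.imwrite('pics/'+f+'.png',c['color'][:,:,::-1])
    if n=='wrist':
        H=np.array(c['hand_eye']); T=np.eye(4);T[:3,:3]=Ro.from_quat(s['eef_rot']).as_matrix();T[:3,3]=s['ee_pos']
        W=np.linalg.inv(T@H); c['R']=W[:3,:3]; c['t']=W[:3,3]
    d=dict(mtx=np.array(c['mtx']),k1=c['k1'],R=np.array(c['R']),t=np.array(c['t']))
    np.savez('pics/'+f,**d); return c
def ray(f,uv):
    d=np.load('pics/'+f+'.npz'); M=d['mtx']; k=float(d['k1'])
    p=np.array([(uv[0]-M[0,2])/M[0,0],(uv[1]-M[1,2])/M[1,1]]); q=p.copy()
    for _ in range(30): q=p/(1+k*(q@q))
    v=d['R'].T@np.array([q[0],q[1],1]); return -d['R'].T@d['t'],v/np.linalg.norm(v)
def onz(f,uv,z):
    o,v=ray(f,uv); return o+v*(z-o[2])/v[2]
def tri(*obs):
    A=np.zeros((3,3));b=np.zeros(3);L=[]
    for f,uv in obs:
        o,v=ray(f,uv);P=np.eye(3)-np.outer(v,v);A+=P;b+=P@o;L.append((o,P))
    X=np.linalg.solve(A,b); return X,[round(float(np.linalg.norm(P@(X-o))),4) for o,P in L]
def proj(f,X):
    d=np.load('pics/'+f+'.npz'); c=d['R']@X+d['t']; q=c[:2]/c[2]; q=q*(1+float(d['k1'])*(q@q)); M=d['mtx']
    return np.array([M[0,0]*q[0]+M[0,2],M[1,1]*q[1]+M[1,2]])
E
python3 - <<'E'
from h import *
for n in('scene','top','wrist'):
    c=snap(n,n+'0'); d=np.load('pics/'+n+'0.npz'); print(n,(-d['R'].T@d['t']).round(3),d['R'][2].round(2),d['mtx'][0,0])
s=r.read_state(); print(s['ee_pos'],Ro.from_quat(s['eef_rot']).as_matrix().round(3),s['time'],s['width'],r.tcp_to_tips)
E
```

```text
scene [1.053 0.836 0.991] [-0.36 -0.64 -0.68] 481.03424426728145
top [0.367 0.015 1.527] [ 0.14 -0.   -0.99] 424.80135002305644
wrist [ 0.341 -0.53   0.383] [-0.25 -0.12 -0.96] 361.2164615709729
[ 0.27162801 -0.56259772  0.23297333] [[ 0.901  0.435 -0.   ]
 [ 0.435 -0.901  0.001]
 [-0.    -0.001 -1.   ]] 0.15 0.08718168445994828 0.011
```

View pics/scene0.png

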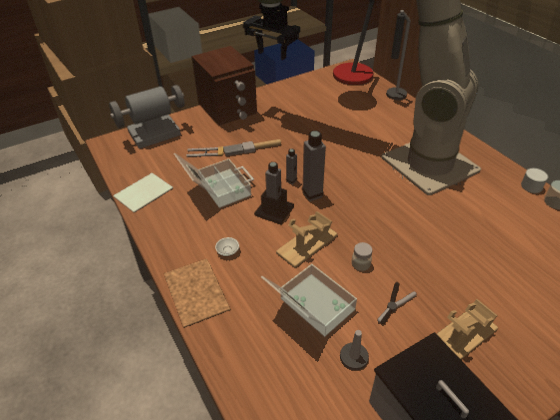

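View pics/top0.png

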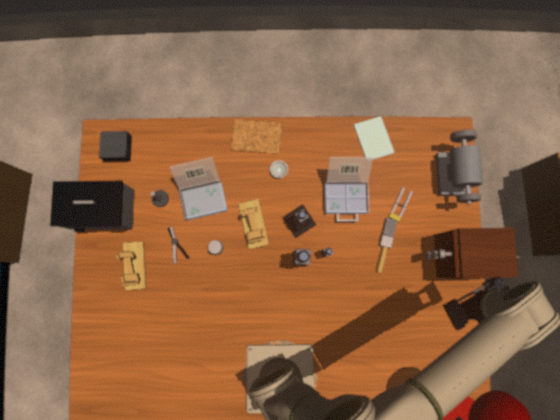

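The handle box is at top (347,198), with its lid at (349,168). The docked scanner is at top (300,218) and scene (273,190). The nearer rest is at top (253,223) and scene (308,240). I'll crop in for pixel measurements.

```bash
python3 - <<'E'
import cv2
a=cv2.imread('pics/top0.png')[145:285,215:405]; cv2.imwrite('pics/topc.png',cv2.resize(a,None,fx=4,fy=4,interpolation=cv2.INTER_CUBIC))
a=cv2.imread('pics/scene0.png')[130:270,165:355]; a=cv2.convertScaleAbs(a,alpha=1.4); cv2.imwrite('pics/scenec.png',cv2.resize(a,None,fx=4,fy=4,interpolation=cv2.INTER_CUBIC))
E
```

```text
(no output)
```

View pics/topc.png

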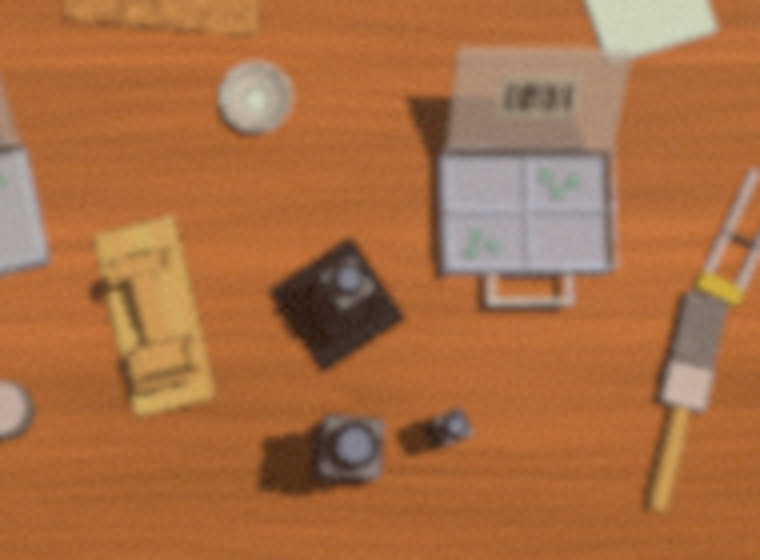

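View pics/scenec.png

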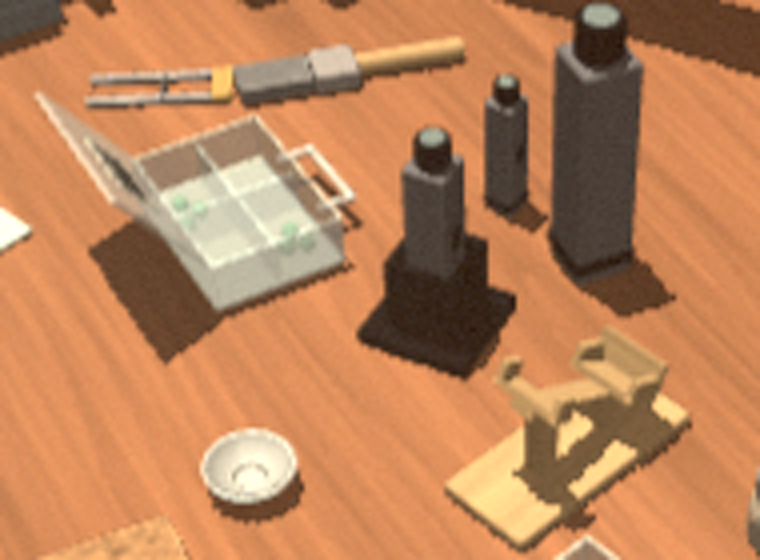

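The crops give me these corner pixels (topc):
- **Rest base:** (97,234), (175,215), (213,395), (137,416). Its tall saddle is at the far end, so uphill points away from the robot.
- **Dock foot:** (270,293), (351,238), (402,318), (322,369).
- **Label:** (539,97).

The big decoy at (350,450) limits the approach to the dock.

```bash
python3 - <<'E'
from h import *
T=lambda u,v:('top0',np.array([u/4+215,v/4+145])); S=lambda u,v:('scene0',np.array([u/4+165,v/4+130]))
z=lambda o,h:onz(*o,h).round(4)
for n,pts,h in(('rest',[(97,234),(175,215),(213,395),(137,416)],.012),('dock',[(270,293),(351,238),(402,318),(322,369)],.012)):
    P=np.array([z(T(*p),h) for p in pts]); print(n,P[:,:2].tolist(),'c',P.mean(0),[np.linalg.norm(P[i]-P[i-1]).round(3) for i in range(4)],
     'yaw',np.degrees(np.arctan2(*(P[0]+P[1]-P[2]-P[3])[1::-1])),np.degrees(np.arctan2(*(P[1]-P[0])[1::-1])))
for n,pts,h in(('rest s',[(447,488),(690,413),(522,546)],.012),('dock s',[(360,333),(466,376),(515,297)],.012)): print(n,[z(S(*p),h).tolist() for p in pts])
print('nose',tri(T(348,277),S(432,137)), z(T(348,277),.176),z(S(432,137),.176))
print('big top',tri(T(354,445),S(602,14)),'small top',tri(T(453,424),S(507,82)))
print('label',tri(T(539,97),S(122,172)))
# lid corners: far edge, near edge
print('lid top-edge L',tri(T(458,48),S(107,200)),'R',tri(T(630,55),S(38,95)))
print('tray front corners',[z(T(*p),.045) for p in((440,272),(612,272),(440,152),(612,152))])
print('handle',[z(T(*p),.03) for p in((490,307),(570,305))])
print('upper saddle left wall top',z(T(103,288),.1))
E
```

```text
rest [[0.6157, 0.1403], [0.6326, 0.0697], [0.4695, 0.0363], [0.4513, 0.1041]] c [0.542275 0.0876   0.012   ] [np.float64(0.168), np.float64(0.073), np.float64(0.166), np.float64(0.07)] yaw 11.99794549280166 -76.53803512370854
dock [[0.5607, -0.0155], [0.6102, -0.0892], [0.5372, -0.1338], [0.4919, -0.0612]] c [ 0.55     -0.074925  0.012   ] [np.float64(0.083), np.float64(0.089), np.float64(0.086), np.float64(0.086)] yaw 32.48949013486311 -56.11304053594831
rest s [[0.6337, 0.0837, 0.012], [0.4534, 0.1121, 0.012], [0.6171, 0.1527, 0.012]]
dock s [[0.6121, -0.0792, 0.012], [0.5684, -0.0007, 0.012], [0.4949, -0.0528, 0.012]]
nose (array([ 0.55140357, -0.07419796,  0.17285002]), [0.0016, 0.0016]) [ 0.5523 -0.0749  0.176 ] [ 0.5522 -0.0695  0.176 ]
big top (array([ 0.41472993, -0.07303209,  0.22505738]), [0.0016, 0.0016]) small top (array([ 0.43559772, -0.16310076,  0.11790416]), [0.0012, 0.0012])
label (array([ 0.71858777, -0.24852135,  0.09258344]), [0.0018, 0.0018])
lid top-edge L (array([ 0.75347282, -0.17478623,  0.13319762]), [0.0003, 0.0003]) R (array([ 0.74801697, -0.32253113,  0.12755722]), [0.0, 0.0])
tray front corners [array([ 0.574, -0.165,  0.045]), array([ 0.5727, -0.3177,  0.045 ]), array([ 0.682 , -0.1678,  0.045 ]), array([ 0.6811, -0.3222,  0.045 ])]
handle [array([ 0.5443, -0.2106,  0.03  ]), array([ 0.5455, -0.2822,  0.03  ])]
upper saddle left wall top [0.5549 0.1278 0.1   ]
```

```bash
cat >> h.py <<'E'
def frame(z,y):
    z=np.array(z,float);z/=np.linalg.norm(z);y=np.array(y,float);y-=z*(y@z);y/=np.linalg.norm(y)
    return np.column_stack([np.cross(y,z),y,z])
def dirv(az,el):
    a,e=np.radians([az,el]);return np.array([np.cos(e)*np.cos(a),np.cos(e)*np.sin(a),np.sin(e)])
def plan(R,grasp,back=0,seq='rot first'):
    """totals in shares: turn (6deg), then shift (3cm) in the new tool axes"""
    s=r.read_state(); R0=Ro.from_quat(s['eef_rot']).as_matrix(); p=np.array(s['ee_pos'])
    t=np.array(grasp)+R[:,2]*(.008-back)
    w=Ro.from_matrix(R0.T@R).as_rotvec(degrees=True)/6
    print('t',round(s['time'],2),'turn',w.round(2),'shift after',(R.T@(t-p)/.03).round(2),'shift before',(R0.T@(t-p)/.03).round(2),'q',np.round(s['joint_positions'],2),'w',round(s['width'],4))
E
python3 - <<'E'
from h import *
R=frame(dirv(123.2,-45),dirv(33.2,0)); print(R.round(3))
plan(R,[.551,-.075,.101],.14)
E
```

```text
[[-0.387  0.837 -0.387]
 [ 0.592  0.548  0.592]
 [ 0.707  0.    -0.707]]
t 0.15 turn [  6.33   5.56 -15.31] shift after [ 2.9  16.69  4.72] shift before [15.86 -7.5   1.29] q [ 1.1   0.33 -0.06  1.46  0.02  1.35 -0.09] w 0.0872
```

```bash
python3 -m crank '[{"claw":-1,"dx":1,"dy":-0.5},{"claw":-1,"dx":1,"dy":-0.5},{"claw":-1,"dx":1,"dy":-0.5},{"claw":-1,"dx":1,"dy":-0.5},{"claw":-1,"dx":1,"dy":-0.5},{"claw":-1,"dx":1,"dy":-0.5},{"claw":-1,"dx":1,"dy":-0.5},{"claw":-1,"dx":1,"dy":-0.5}]' 10
python3 -m crank '[{"claw":-1,"dx":1,"dy":-0.5},{"claw":-1,"dx":1,"dy":-0.5},{"claw":-1,"dx":1,"dy":-0.5},{"claw":-1,"dx":1,"dy":-0.5},{"claw":-1,"dx":1,"dy":-0.5},{"claw":-1,"dx":1,"dy":-0.5},{"claw":-1,"dx":1,"dy":-0.5},{"claw":-1,"dx":0.8}]'
python3 -m crank '[{"claw":-1,"ax":0.4,"ay":0.35,"az":-0.96},{"claw":-1,"ax":0.4,"ay":0.35,"az":-0.96},{"claw":-1,"ax":0.4,"ay":0.35,"az":-0.96},{"claw":-1,"ax":0.4,"ay":0.35,"az":-0.96},{"claw":-1,"ax":0.4,"ay":0.35,"az":-0.96},{"claw":-1,"ax":0.4,"ay":0.35,"az":-0.96},{"claw":-1,"ax":0.4,"ay":0.35,"az":-0.96},{"claw":-1,"ax":0.4,"ay":0.35,"az":-0.96}]'
python3 -m crank '[{"claw":-1,"ax":0.4,"ay":0.35,"az":-0.96},{"claw":-1,"ax":0.4,"ay":0.35,"az":-0.96},{"claw":-1,"ax":0.4,"ay":0.35,"az":-0.96},{"claw":-1,"ax":0.4,"ay":0.35,"az":-0.96},{"claw":-1,"ax":0.4,"ay":0.35,"az":-0.96},{"claw":-1,"ax":0.4,"ay":0.35,"az":-0.96},{"claw":-1,"ax":0.4,"ay":0.35,"az":-0.96},{"claw":-1,"ax":0.4,"ay":0.35,"az":-0.96}]'
python3 - <<'E'
from h import *
R=frame(dirv(123.2,-45),dirv(33.2,0))
plan(R,[.551,-.075,.101],.14); snap('wrist','w1')
E
```

```text
t 0.15 turn [  6.33   5.56 -15.31] shift after [ 2.9  16.69  4.72] shift before [15.86 -7.5   1.29] q [ 1.1   0.33 -0.06  1.46  0.02  1.35 -0.09] w 0.0872invalid input at $[0]: expected keys claw, dx, dy, dz, ax, ay, az
invalid input at $[0]: expected keys claw, dx, dy, dz, ax, ay, az
invalid input at $[0]: expected keys claw, dx, dy, dz, ax, ay, az
invalid input at $[0]: expected keys claw, dx, dy, dz, ax, ay, az
```

```bash
python3 -m crank '[{"claw":-1,"dx":1,"dy":-0.5,"dz":0,"ax":0,"ay":0,"az":0},{"claw":-1,"dx":1,"dy":-0.5,"dz":0,"ax":0,"ay":0,"az":0},{"claw":-1,"dx":1,"dy":-0.5,"dz":0,"ax":0,"ay":0,"az":0},{"claw":-1,"dx":1,"dy":-0.5,"dz":0,"ax":0,"ay":0,"az":0},{"claw":-1,"dx":1,"dy":-0.5,"dz":0,"ax":0,"ay":0,"az":0},{"claw":-1,"dx":1,"dy":-0.5,"dz":0,"ax":0,"ay":0,"az":0},{"claw":-1,"dx":1,"dy":-0.5,"dz":0,"ax":0,"ay":0,"az":0},{"claw":-1,"dx":1,"dy":-0.5,"dz":0,"ax":0,"ay":0,"az":0}]' 10
python3 -m crank '[{"claw":-1,"dx":1,"dy":-0.5,"dz":0,"ax":0,"ay":0,"az":0},{"claw":-1,"dx":1,"dy":-0.5,"dz":0,"ax":0,"ay":0,"az":0},{"claw":-1,"dx":1,"dy":-0.5,"dz":0,"ax":0,"ay":0,"az":0},{"claw":-1,"dx":1,"dy":-0.5,"dz":0,"ax":0,"ay":0,"az":0},{"claw":-1,"dx":1,"dy":-0.5,"dz":0,"ax":0,"ay":0,"az":0},{"claw":-1,"dx":1,"dy":-0.5,"dz":0,"ax":0,"ay":0,"az":0},{"claw":-1,"dx":1,"dy":-0.5,"dz":0,"ax":0,"ay":0,"az":0},{"claw":-1,"dx":0.8,"dy":0,"dz":0,"ax":0,"ay":0,"az":0}]'
python3 -m crank '[{"claw":-1,"dx":0,"dy":0,"dz":0,"ax":0.4,"ay":0.35,"az":-0.96},{"claw":-1,"dx":0,"dy":0,"dz":0,"ax":0.4,"ay":0.35,"az":-0.96},{"claw":-1,"dx":0,"dy":0,"dz":0,"ax":0.4,"ay":0.35,"az":-0.96},{"claw":-1,"dx":0,"dy":0,"dz":0,"ax":0.4,"ay":0.35,"az":-0.96},{"claw":-1,"dx":0,"dy":0,"dz":0,"ax":0.4,"ay":0.35,"az":-0.96},{"claw":-1,"dx":0,"dy":0,"dz":0,"ax":0.4,"ay":0.35,"az":-0.96},{"claw":-1,"dx":0,"dy":0,"dz":0,"ax":0.4,"ay":0.35,"az":-0.96},{"claw":-1,"dx":0,"dy":0,"dz":0,"ax":0.4,"ay":0.35,"az":-0.96}]'
python3 -m crank '[{"claw":-1,"dx":0,"dy":0,"dz":0,"ax":0.4,"ay":0.35,"az":-0.96},{"claw":-1,"dx":0,"dy":0,"dz":0,"ax":0.4,"ay":0.35,"az":-0.96},{"claw":-1,"dx":0,"dy":0,"dz":0,"ax":0.4,"ay":0.35,"az":-0.96},{"claw":-1,"dx":0,"dy":0,"dz":0,"ax":0.4,"ay":0.35,"az":-0.96},{"claw":-1,"dx":0,"dy":0,"dz":0,"ax":0.4,"ay":0.35,"az":-0.96},{"claw":-1,"dx":0,"dy":0,"dz":0,"ax":0.4,"ay":0.35,"az":-0.96},{"claw":-1,"dx":0,"dy":0,"dz":0,"ax":0.4,"ay":0.35,"az":-0.96},{"claw":-1,"dx":0,"dy":0,"dz":0,"ax":0.4,"ay":0.35,"az":-0.96}]'
python3 - <<'E'
from h import *
R=frame(dirv(123.2,-45),dirv(33.2,0))
plan(R,[.551,-.075,.101],.14); snap('wrist','w1')
E
```

```text
time: 0.87
ee_pos: [0.4364, -0.349, 0.2336]
eef_rot: [0.975, 0.223, -0.0, 0.0]
ft_force: [0.1, -0.8, -0.6]
width: 0.0875
grip_force: 0.0
time: 1.53
ee_pos: [0.6019, -0.1493, 0.2338]
eef_rot: [0.974, 0.225, 0.0, -0.001]
ft_force: [1.0, -0.1, -0.2]
width: 0.0871
grip_force: 0.0
time: 2.2
ee_pos: [0.6006, -0.1548, 0.2336]
eef_rot: [0.786, 0.58, 0.103, -0.19]
ft_force: [-0.9, 0.9, -0.4]
width: 0.0869
grip_force: 0.0
time: 2.87
ee_pos: [0.6006, -0.155, 0.233]
eef_rot: [0.434, 0.814, 0.183, -0.34]
ft_force: [0.2, 0.3, 1.0]
width: 0.0866
grip_force: 0.0
t 2.87 turn [-0.05 -0.07  0.09] shift after [-0.89  0.08  0.93] shift before [-0.9   0.07  0.92] q [ 0.69  0.92 -0.67  0.88 -0.08  2.02  0.67] w 0.0866
```

View pics/w1.png

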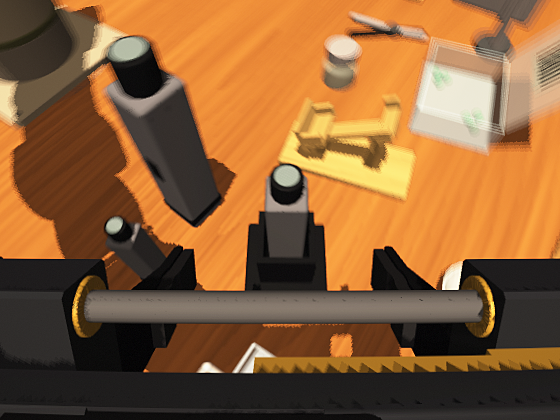

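The wrist view shows the docked scanner between the fingers, with its window at (287,178) and the rest behind it around (350,145). Next I check the offset.

```bash
python3 - <<'E'
from h import *
print(onz('w1',(287,178),.176))
R=frame(dirv(123.2,-45),dirv(33.2,0))
# fingers' mid-plane: project a grasp-line point; edges of body at rim height .13
for u in((266,205),(308,207),(268,255),(307,255)): print(onz('w1',u,.15 if u[1]<230 else .09))
print(proj('w1',np.array([.551,-.075,.176])),proj('w1',np.array([.551,-.075,.088])))
plan(R,[.551,-.075,.101],.05);plan(R,[.551,-.075,.101],0)
E
```

```text
[ 0.5516197  -0.07704833  0.176     ]
[ 0.54258196 -0.0922902   0.15      ]
[ 0.5705673  -0.07563003  0.15      ]
[ 0.55216879 -0.10675436  0.09      ]
[ 0.58125317 -0.08723993  0.09      ]
[287.84426837 175.65945879] [286.42581676 228.91100878]
t 2.92 turn [-0.1  -0.13  0.16] shift after [-0.87  0.06  3.86] shift before [-0.92  0.09  3.84] q [ 0.69  0.93 -0.67  0.88 -0.08  2.02  0.68] w 0.0869
t 2.92 turn [-0.1  -0.13  0.16] shift after [-0.87  0.06  5.52] shift before [-0.95  0.1   5.51] q [ 0.69  0.93 -0.67  0.88 -0.08  2.02  0.68] w 0.0869
```

```bash
python3 -m crank '[{"claw":-1,"dx":-0.9,"dy":0.1,"dz":0,"ax":-0.1,"ay":-0.1,"az":0.15},{"claw":-1,"dx":0,"dy":0,"dz":0.8,"ax":0,"ay":0,"az":0},{"claw":-1,"dx":0,"dy":0,"dz":0.8,"ax":0,"ay":0,"az":0},{"claw":-1,"dx":0,"dy":0,"dz":0.8,"ax":0,"ay":0,"az":0},{"claw":-1,"dx":0,"dy":0,"dz":0.8,"ax":0,"ay":0,"az":0},{"claw":-1,"dx":0,"dy":0,"dz":0.7,"ax":0,"ay":0,"az":0},{"claw":-1,"dx":0,"dy":0,"dz":0,"ax":0,"ay":0,"az":0}]'
python3 - <<'E'
from h import *
R=frame(dirv(123.2,-45),dirv(33.2,0))
plan(R,[.5515,-.076,.101],0);snap('wrist','w2')
E
```

```text
time: 3.5
ee_pos: [0.567, -0.0966, 0.1288]
eef_rot: [0.445, 0.81, 0.181, -0.336]
ft_force: [-1.4, 0.8, 0.1]
width: 0.0875
grip_force: 0.0
t 3.5 turn [ 0.03  0.02 -0.12] shift after [-0.05 -0.06  1.53] shift before [-0.04 -0.06  1.53] q [ 0.74  0.88 -0.68  1.2  -0.07  1.73  0.69] w 0.0875
```

View pics/w2.png

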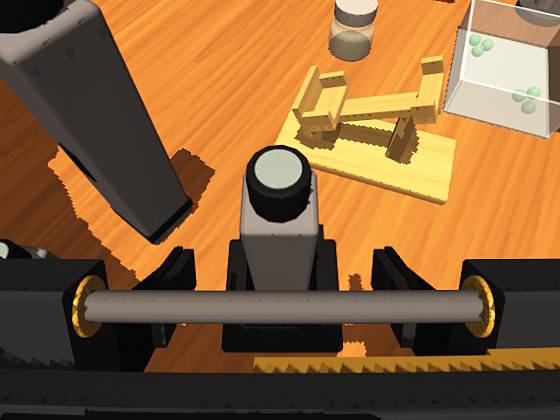

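```bash
python3 -m crank '[{"claw":-1,"dx":0,"dy":0,"dz":0.5,"ax":0,"ay":0,"az":0},{"claw":-1,"dx":0,"dy":0,"dz":0.5,"ax":0,"ay":0,"az":-0.1},{"claw":-1,"dx":0,"dy":0,"dz":0.5,"ax":0,"ay":0,"az":0},{"claw":-1,"dx":0,"dy":0,"dz":0,"ax":0,"ay":0,"az":0},{"claw":0,"dx":0,"dy":0,"dz":0,"ax":0,"ay":0,"az":0},{"claw":0.2,"dx":0,"dy":0,"dz":0,"ax":0,"ay":0,"az":0},{"claw":0.4,"dx":0,"dy":0,"dz":0,"ax":0,"ay":0,"az":0},{"claw":0.6,"dx":0,"dy":0,"dz":0,"ax":0,"ay":0,"az":0}]' 15
python3 -m crank '[{"claw":1,"dx":0,"dy":0,"dz":0,"ax":0,"ay":0,"az":0},{"claw":1,"dx":0,"dy":0,"dz":0,"ax":0,"ay":0,"az":0},{"claw":1,"dx":0,"dy":0,"dz":0,"ax":0,"ay":0,"az":0},{"claw":1,"dx":0,"dy":0,"dz":0,"ax":0,"ay":0,"az":0}]' 15
python3 - <<'E'
from h import *
R=frame(dirv(123.2,-45),dirv(33.2,0))
plan(R,[.5515,-.076,.101],0)
a=cv2.imread('pics/w2.png')[40:220,260:480]; cv2.imwrite('pics/w2c.png',cv2.resize(a,None,fx=3.3,fy=3.3,interpolation=cv2.INTER_CUBIC))
E
```

```text
time: 4.22
ee_pos: [0.553, -0.0731, 0.0998]
eef_rot: [0.441, 0.813, 0.184, -0.332]
ft_force: [-0.6, 0.5, 0.4]
width: 0.0682
grip_force: 0.0
time: 4.55
ee_pos: [0.5524, -0.0724, 0.0993]
eef_rot: [0.441, 0.813, 0.184, -0.333]
ft_force: [0.3, -0.1, -0.5]
width: 0.0415
grip_force: 0.0
t 4.55 turn [0.06 0.05 0.  ] shift after [-0.02 -0.09  0.17] shift before [-0.02 -0.09  0.16] q [ 0.75  0.87 -0.69  1.3  -0.07  1.64  0.7 ] w 0.0415
```

View pics/w2c.png

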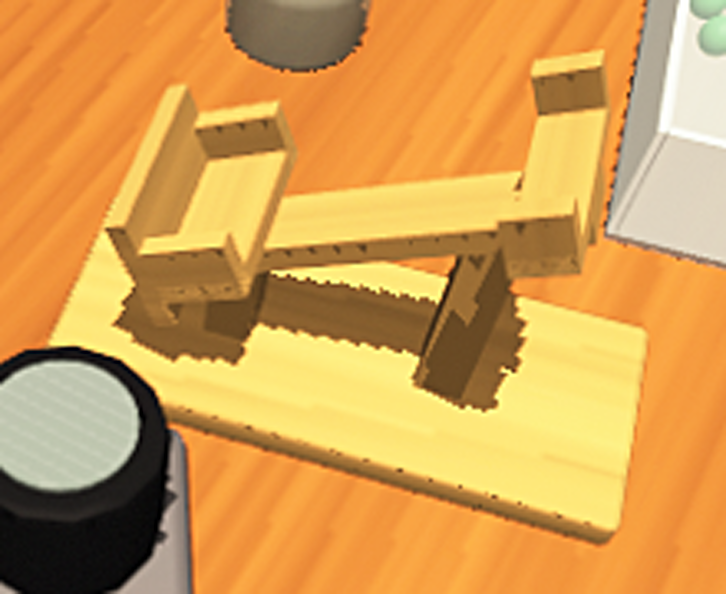

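```bash
python3 -m crank '[{"claw":1,"dx":0,"dy":0,"dz":0,"ax":0,"ay":0,"az":0},{"claw":1,"dx":0,"dy":0,"dz":0,"ax":0,"ay":0,"az":0},{"claw":1,"dx":0,"dy":0,"dz":0,"ax":0,"ay":0,"az":0},{"claw":1,"dx":0,"dy":0,"dz":0,"ax":0,"ay":0,"az":0}]' 15
python3 - <<'E'
from h import *
c,s=np.cos(np.radians(26)),np.sin(np.radians(26))
for n,u,v,x,y,z in(('upF90',536,80,5,22,90),('upF106',604,68,5,22,106),('upN90',500,226,5,-28,90),('upN106',578,205,5,-28,106),('toeF0',200,130,5,22,0),('toeF24',278,121,5,22,24),('toeN0',145,245,5,-28,0),('toeN24',232,234,5,-28,24)):
    h=.062+(z*s-x*c)/1000; P=onz('w2',(u/3.3+260,v/3.3+40),h)
    for yaw in (12.5,):
        a=np.radians(yaw); e=np.array([np.cos(a),np.sin(a)]); f=np.array([-e[1],e[0]])
        t=P[:2]-e*(z*c+x*s)/1000-f*y/1000
        d=t-np.array([.543,.088]); print(n,P.round(4),'toe est',t.round(4),'along/across rest centre',(d@e).round(4),(d@f).round(4))
B=[onz('w2',(u/3.3+260,v/3.3+40),.012).round(4) for u,v in((645,330),(610,532),(165,405))]; print(B, np.degrees(np.arctan2(*(B[1]-B[2])[1::-1])), np.degrees(np.arctan2(*(B[0]-B[1])[1::-1])))
print(r.read_state()['grip_force'],r.read_state()['width'])
E
```

```text
time: 4.88
ee_pos: [0.5523, -0.0724, 0.0992]
eef_rot: [0.441, 0.813, 0.184, -0.333]
ft_force: [-0.3, 0.7, 0.2]
width: 0.034
grip_force: 14.9
upF90 [0.5615 0.1146 0.097 ] toe est [0.4851 0.0752] along/across rest centre -0.0593 0.0
upF106 [0.5746 0.118  0.104 ] toe est [0.4842 0.0755] along/across rest centre -0.0602 0.0005
upN90 [0.5725 0.0657 0.097 ] toe est [0.4853 0.075 ] along/across rest centre -0.0592 -0.0002
upN106 [0.5851 0.073  0.104 ] toe est [0.4839 0.0792] along/across rest centre -0.0596 0.0042
toeF0 [0.4833 0.0968 0.0575] toe est [0.4859 0.0748] along/across rest centre -0.0586 -0.0005
toeF24 [0.5042 0.1001 0.068 ] toe est [0.4858 0.0735] along/across rest centre -0.059 -0.0017
toeN0 [0.4923 0.052  0.0575] toe est [0.4841 0.0789] along/across rest centre -0.0595 0.0038
toeN24 [0.5134 0.058  0.068 ] toe est [0.4842 0.0802] along/across rest centre -0.0591 0.0051
[array([0.6151, 0.1416, 0.012 ]), array([0.6307, 0.0692, 0.012 ]), array([0.5081, 0.0407, 0.012 ])] 13.086737599028812 102.15959572852657
14.87737811403349 0.03396796576076756
```

The scanner is gripped: 34 mm opening, 15 N. From the saddle corners, cradle_toe comes out at (0.485, 0.0755, 0.062) with yaw 12.6, consistent to a few mm. Next I lift it out and plan the turn.

```bash
cat >> h.py <<'E'
TOE=np.array([.485,.0755,.062]); YAW=12.6
ZC=dirv(YAW,26); XC=dirv(YAW,-64); YC=np.cross(ZC,XC)
def hold_save(tail,axis):
    s=r.read_state(); R0=Ro.from_quat(s['eef_rot']).as_matrix()
    np.savez('hold',t=R0.T@(np.array(tail)-s['ee_pos']),a=R0.T@np.array(axis))
def plan_scanner(tail,axis,ytool):
    """tool pose that brings scanner tail/axis there, closing axis nearest ytool"""
    h=np.load('hold.npz'); a=h['a']; y=np.array([0,1.,0]); y-=a*(a@y); y/=np.linalg.norm(y)
    A=np.column_stack([a,y,np.cross(a,y)]); b=np.array(axis)/np.linalg.norm(axis); w=np.array(ytool)-b*(b@ytool); w/=np.linalg.norm(w)
    R=np.column_stack([b,w,np.cross(b,w)])@A.T
    print('z elev',np.degrees(np.arcsin(R[2,2])).round(1)); plan(R,np.array(tail)-R@h['t']-R[:,2]*.008); return R
E
python3 - <<'E'
from h import *
hold_save([.5515,-.076,.016],[0,0,1.]); print(dict(np.load('hold.npz')),YC)
E
python3 -m crank '[{"claw":1,"dx":0.3,"dy":0,"dz":-0.3,"ax":0,"ay":0,"az":0},{"claw":1,"dx":0.5,"dy":0,"dz":-0.5,"ax":0,"ay":0,"az":0},{"claw":1,"dx":0.5,"dy":0,"dz":-0.5,"ax":0,"ay":0,"az":0},{"claw":1,"dx":0.5,"dy":0,"dz":-0.5,"ax":0,"ay":0,"az":0},{"claw":1,"dx":0.5,"dy":0,"dz":-0.5,"ax":0,"ay":0,"az":0},{"claw":1,"dx":0.5,"dy":0,"dz":-0.5,"ax":0,"ay":0,"az":0},{"claw":1,"dx":0.5,"dy":0,"dz":-0.5,"ax":0,"ay":0,"az":0},{"claw":1,"dx":0.5,"dy":0,"dz":-0.5,"ax":0,"ay":0,"az":0}]' 15
python3 - <<'E'
from h import *
plan_scanner(TOE-.07*XC+.012*ZC,ZC,-YC)
E
```

```text
{'t': array([-0.06034939, -0.00304446,  0.05732611]), 'a': array([ 0.70335462,  0.00493289, -0.71082202])} [-0.21814324  0.97591676  0.        ]
time: 5.55
ee_pos: [0.551, -0.072, 0.2623]
eef_rot: [0.441, 0.813, 0.184, -0.333]
ft_force: [0.1, 0.4, -1.5]
width: 0.0342
grip_force: 14.9
z elev -70.7
t 5.55 turn [-4.17 -7.11 18.6 ] shift after [ 1.85 -5.19  2.8 ] shift before [0.96 2.53 5.56] q [ 0.75  0.72 -0.74  1.18 -0.16  1.87  0.6 ] w 0.0342
```

```bash
python3 -m crank '[{"claw":1,"dx":0,"dy":0,"dz":0,"ax":-0.21,"ay":-0.355,"az":0.93},{"claw":1,"dx":0,"dy":0,"dz":0,"ax":-0.21,"ay":-0.355,"az":0.93},{"claw":1,"dx":0,"dy":0,"dz":0,"ax":-0.21,"ay":-0.355,"az":0.93},{"claw":1,"dx":0,"dy":0,"dz":0,"ax":-0.21,"ay":-0.355,"az":0.93},{"claw":1,"dx":0,"dy":0,"dz":0,"ax":-0.21,"ay":-0.355,"az":0.93},{"claw":1,"dx":0,"dy":0,"dz":0,"ax":-0.21,"ay":-0.355,"az":0.93},{"claw":1,"dx":0,"dy":0,"dz":0,"ax":-0.21,"ay":-0.355,"az":0.93},{"claw":1,"dx":0,"dy":0,"dz":0,"ax":-0.21,"ay":-0.355,"az":0.93}]'
python3 -m crank '[{"claw":1,"dx":0,"dy":0,"dz":0,"ax":-0.21,"ay":-0.355,"az":0.93},{"claw":1,"dx":0,"dy":0,"dz":0,"ax":-0.21,"ay":-0.355,"az":0.93},{"claw":1,"dx":0,"dy":0,"dz":0,"ax":-0.21,"ay":-0.355,"az":0.93},{"claw":1,"dx":0,"dy":0,"dz":0,"ax":-0.21,"ay":-0.355,"az":0.93},{"claw":1,"dx":0,"dy":0,"dz":0,"ax":-0.21,"ay":-0.355,"az":0.93},{"claw":1,"dx":0,"dy":0,"dz":0,"ax":-0.21,"ay":-0.355,"az":0.93}]'
python3 -m crank '[{"claw":1,"dx":0,"dy":0,"dz":0,"ax":-0.21,"ay":-0.355,"az":0.93},{"claw":1,"dx":0,"dy":0,"dz":0,"ax":-0.21,"ay":-0.355,"az":0.93},{"claw":1,"dx":0,"dy":0,"dz":0,"ax":-0.21,"ay":-0.355,"az":0.93},{"claw":1,"dx":0,"dy":0,"dz":0,"ax":-0.21,"ay":-0.355,"az":0.93},{"claw":1,"dx":0,"dy":0,"dz":0,"ax":-0.21,"ay":-0.355,"az":0.93},{"claw":1,"dx":0,"dy":0,"dz":0,"ax":-0.21,"ay":-0.355,"az":0.93}]'
python3 - <<'E'
from h import *
h=np.load('hold.npz'); t=h['t']; t[1]=0; np.savez('hold',t=t,a=h['a']-np.array([0,h['a'][1],0]))
plan_scanner(TOE-.07*XC+.012*ZC,ZC,-YC)
E
```

```text
time: 6.22
ee_pos: [0.5509, -0.072, 0.2614]
eef_rot: [0.765, 0.604, 0.047, -0.217]
ft_force: [-0.4, 0.6, -1.6]
width: 0.034
grip_force: 14.9
time: 6.72
ee_pos: [0.5509, -0.0716, 0.2616]
eef_rot: [0.919, 0.375, -0.062, -0.103]
ft_force: [-0.2, 0.5, -2.3]
width: 0.0343
grip_force: 14.9
time: 7.22
ee_pos: [0.551, -0.0713, 0.2615]
eef_rot: [0.98, 0.108, -0.165, 0.021]
ft_force: [0.3, -0.6, -2.0]
width: 0.034
grip_force: 14.9
z elev -70.7
t 7.22 turn [ 0.05 -0.02 -0.02] shift after [ 1.81 -5.25  2.8 ] shift before [ 1.8  -5.27  2.78] q [ 0.27  0.44 -0.38  1.32  0.2   1.74 -1.45] w 0.034
```

```bash
python3 -m crank '[{"claw":1,"dx":0.3,"dy":-0.87,"dz":0,"ax":0,"ay":0,"az":0},{"claw":1,"dx":0.3,"dy":-0.88,"dz":0,"ax":0,"ay":0,"az":0},{"claw":1,"dx":0.3,"dy":-0.88,"dz":0,"ax":0,"ay":0,"az":0},{"claw":1,"dx":0.3,"dy":-0.88,"dz":0,"ax":0,"ay":0,"az":0},{"claw":1,"dx":0.3,"dy":-0.88,"dz":0,"ax":0,"ay":0,"az":0},{"claw":1,"dx":0.3,"dy":-0.88,"dz":0,"ax":0,"ay":0,"az":0}]'
python3 -m crank '[{"claw":1,"dx":0,"dy":0,"dz":0.7,"ax":0,"ay":0,"az":0},{"claw":1,"dx":0,"dy":0,"dz":0.7,"ax":0,"ay":0,"az":0},{"claw":1,"dx":0,"dy":0,"dz":0.7,"ax":0,"ay":0,"az":0},{"claw":1,"dx":0,"dy":0,"dz":0.7,"ax":0,"ay":0,"az":0},{"claw":1,"dx":0,"dy":0,"dz":0,"ax":0,"ay":0,"az":0}]'
python3 - <<'E'
from h import *
plan_scanner(TOE-.07*XC+.012*ZC,ZC,-YC)
R=plan_scanner(TOE+.012*ZC,ZC,-YC); print('XC,ZC in tool',(R.T@XC/.03).round(2),(R.T@ZC/.03).round(2))
snap('scene','s3');snap('wrist','w3')
a=cv2.imread('pics/s3.png')[150:280,230:390]; b=cv2.imread('pics/w3.png')[:400]; a=cv2.convertScaleAbs(cv2.resize(a,(492,400),interpolation=cv2.INTER_CUBIC),alpha=1.4); b=cv2.resize(b,(300,214)); o=np.zeros((400,800,3),np.uint8); o[:,:492]=a; o[:214,500:]=b; cv2.imwrite('pics/m3.png',o)
E
```

```text
time: 7.72
ee_pos: [0.5656, 0.0951, 0.243]
eef_rot: [0.98, 0.11, -0.165, 0.02]
ft_force: [-0.2, -0.4, -0.7]
width: 0.0339
grip_force: 14.9
time: 8.13
ee_pos: [0.5365, 0.0867, 0.1603]
eef_rot: [0.979, 0.11, -0.168, 0.02]
ft_force: [-0.0, 0.2, -2.8]
width: 0.0343
grip_force: 14.9
z elev -70.7
t 8.13 turn [0.03 0.03 0.02] shift after [ 0.06 -0.01 -0.16] shift before [ 0.06 -0.01 -0.16] q [ 0.08  0.5  -0.44  1.46  0.17  1.56 -1.73] w 0.0343
z elev -70.7
t 8.13 turn [0.03 0.03 0.02] shift after [ 1.72 -0.01  1.48] shift before [ 1.72 -0.01  1.47] q [ 0.08  0.5  -0.44  1.46  0.17  1.56 -1.73] w 0.0343
XC,ZC in tool [23.69 -0.   23.45] [ 23.45  -0.   -23.69]
```

View pics/m3.png

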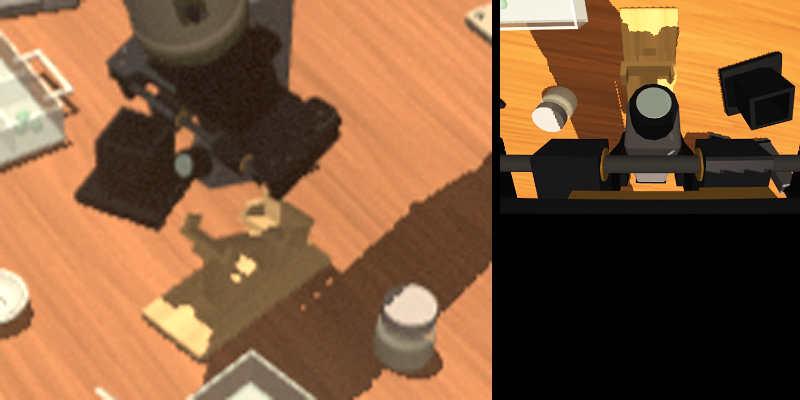

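```bash
python3 - <<'E'
from h import *
X,e=tri(('w3',(287.5,190.)),('s3',(289.8,204.))); h=np.load('hold.npz'); s=r.read_state(); R=Ro.from_quat(s['eef_rot']).as_matrix()
N=np.array(s['ee_pos'])+R@(h['t']+.16*h['a']); print(X,e,'pred',N,'diff cradle x,y,z mm',(np.array([XC,YC,ZC])@(X-N)*1e3).round(1)); print(proj('w3',N),proj('s3',N))
E
```

```text
[0.60075102 0.09850755 0.18554349] [0.0008, 0.0008] pred [0.60509066 0.10233806 0.19994755] diff cradle x,y,z mm [ 10.7  -2.8 -10.9]
[278.1536735 200.1919843] [289.31981319 200.98026835]
```

```bash
python3 - <<'E'
from h import *
def win(f,u,v,rad):
    a=cv2.imread(f'pics/{f}.png').astype(int); b,g,rr=a[...,0],a[...,1],a[...,2]
    m=((g-rr)>3)&(g>60); y,x=np.mgrid[:a.shape[0],:a.shape[1]]; m&=(abs(x-u)<rad)&(abs(y-v)<rad)
    n,l,st,c=cv2.connectedComponentsWithStats(m.astype(np.uint8)); k=1+st[1:,4].argmax(); return c[k],st[k]
w=win('w3',287,190,45); s3=win('s3',290,204,8); w2=win('w2',278,168,40); print(w,s3,w2)
h=np.load('hold.npz'); s=r.read_state(); R=Ro.from_quat(s['eef_rot']).as_matrix(); p=np.array(s['ee_pos'])
N=p+R@(h['t']+.16*h['a']); X,e=tri(('w3',w[0]),('s3',s3[0])); print('tri',X,e,'pred',N,'diff tool',(R.T@(X-N)*1e3).round(1))
print('w2 check at .176',onz('w2',w2[0],.176), 'w3 at pred height',onz('w3',w[0],N[2]))
# window 2D size -> depth
d=np.load('pics/w3.npz'); print('win diam px',w[1][2:4],'depth',(d['R']@N+d['t'])); d=np.load('pics/w2.npz'); print(w2[1][2:4],d['R']@np.array([.5515,-.076,.176])+d['t'])
E
```

```text
Traceback (most recent call last):
ValueError: attempt to get argmax of an empty sequence
```

```bash
python3 - <<'E'
from h import *
def win(f,u,v,rad):
    a=cv2.imread(f'pics/{f}.png').astype(int); g=a[...,1]; print(f,a[int(v),int(u)])
    m=(abs(a-a[int(v),int(u)]).max(2)<40); y,x=np.mgrid[:a.shape[0],:a.shape[1]]; m&=(abs(x-u)<rad)&(abs(y-v)<rad)
    n,l,st,c=cv2.connectedComponentsWithStats(m.astype(np.uint8)); k=l[int(v),int(u)]; return c[k],st[k]
w=win('w3',287,190,45); s3=win('s3',290,204,8); w2=win('w2',278,168,40); print(w,s3,w2)
h=np.load('hold.npz'); s=r.read_state(); R=Ro.from_quat(s['eef_rot']).as_matrix(); p=np.array(s['ee_pos'])
N=p+R@(h['t']+.16*h['a']); X,e=tri(('w3',w[0]),('s3',s3[0])); print('tri',X,e,'pred',N,'diff tool',(R.T@(X-N)*1e3).round(1))
print('w2 check at .176',onz('w2',w2[0],.176), 'w3 at pred height',onz('w3',w[0],N[2]))
d=np.load('pics/w3.npz'); print('depth',(d['R']@N+d['t'])); d=np.load('pics/w2.npz'); print(d['R']@np.array([.5515,-.076,.176])+d['t'])
E
```

```text
w3 [131 150 143]
s3 [77 89 89]
w2 [174 197 190]
(array([286.83902276, 191.91064257]), array([ 254,  164,   66,   57, 2988], dtype=int32)) (array([289.38636364, 202.5       ]), array([287, 197,   6,  11,  44], dtype=int32)) (array([278.07238229, 168.44202389]), array([ 255,  150,   47,   38, 1423], dtype=int32))
tri [0.60305478 0.09940933 0.19169743] [0.0001, 0.0001] pred [0.60509066 0.10233806 0.19994755] diff tool [0.2 2.4 8.7]
w2 check at .176 [ 0.55122606 -0.07567841  0.176     ] w3 at pred height [0.60812468 0.1006926  0.19994755]
depth [-0.00130698 -0.00236997  0.09531347]
[-0.00186087 -0.01515577  0.13739138]
```

```bash
python3 - <<'E'
from h import *
a=cv2.imread('pics/w3.png'); hsv=cv2.cvtColor(a,cv2.COLOR_BGR2HSV)
for v,h in((20,.012),(40,.012),(60,.012)):
    print(v,[ (u,tuple(a[v,u])) for u in (200,215,225,235,245,310,320,330,340,350)])
    
b=a[0:150,190:370]; cv2.imwrite('pics/w3c.png',cv2.resize(b,None,fx=4,fy=4,interpolation=cv2.INTER_CUBIC))
E
```

```text
20 [(200, (np.uint8(27), np.uint8(59), np.uint8(111))), (215, (np.uint8(27), np.uint8(60), np.uint8(111))), (225, (np.uint8(126), np.uint8(237), np.uint8(255))), (235, (np.uint8(134), np.uint8(240), np.uint8(255))), (245, (np.uint8(123), np.uint8(234), np.uint8(254))), (310, (np.uint8(128), np.uint8(237), np.uint8(254))), (320, (np.uint8(136), np.uint8(243), np.uint8(255))), (330, (np.uint8(135), np.uint8(242), np.uint8(255))), (340, (np.uint8(68), np.uint8(167), np.uint8(250))), (350, (np.uint8(68), np.uint8(166), np.uint8(250)))]
40 [(200, (np.uint8(31), np.uint8(71), np.uint8(133))), (215, (np.uint8(30), np.uint8(67), np.uint8(128))), (225, (np.uint8(45), np.uint8(92), np.uint8(128))), (235, (np.uint8(135), np.uint8(241), np.uint8(255))), (245, (np.uint8(125), np.uint8(234), np.uint8(254))), (310, (np.uint8(131), np.uint8(239), np.uint8(254))), (320, (np.uint8(139), np.uint8(243), np.uint8(255))), (330, (np.uint8(132), np.uint8(243), np.uint8(255))), (340, (np.uint8(70), np.uint8(168), np.uint8(250))), (350, (np.uint8(70), np.uint8(166), np.uint8(250)))]
60 [(200, (np.uint8(27), np.uint8(59), np.uint8(109))), (215, (np.uint8(26), np.uint8(60), np.uint8(113))), (225, (np.uint8(27), np.uint8(58), np.uint8(113))), (235, (np.uint8(50), np.uint8(102), np.uint8(145))), (245, (np.uint8(53), np.uint8(105), np.uint8(150))), (310, (np.uint8(49), np.uint8(98), np.uint8(141))), (320, (np.uint8(52), np.uint8(102), np.uint8(147))), (330, (np.uint8(37), np.uint8(75), np.uint8(107))), (340, (np.uint8(76), np.uint8(180), np.uint8(253))), (350, (np.uint8(73), np.uint8(176), np.uint8(252)))]
```

View pics/w3c.png

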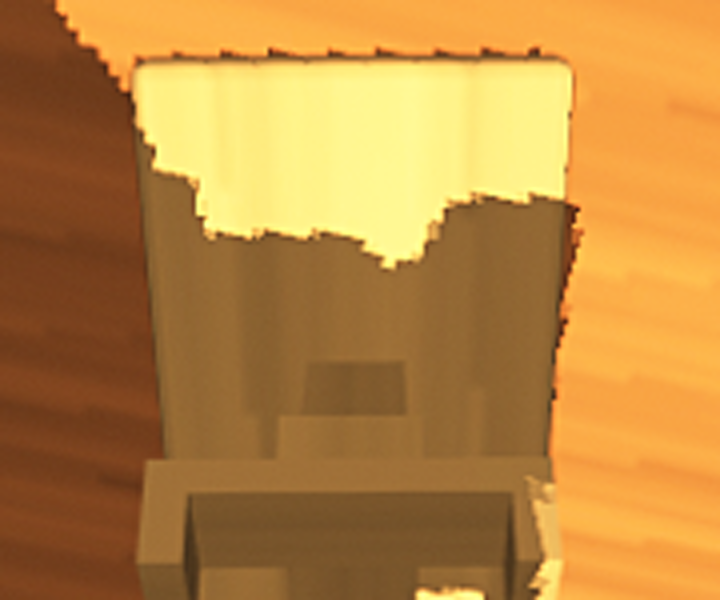

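```bash
python3 - <<'E'
from h import *
c,s_=np.cos(np.radians(26)),np.sin(np.radians(26))
P=[onz('w3',(u/4+190,v/4),.062+.106*s_-.005*c) for u,v in((148,462),(550,459))]
B=[onz('w3',(u/4+190,v/4),.012) for u,v in((136,66),(572,66))]
s=r.read_state(); R=Ro.from_quat(s['eef_rot']).as_matrix()
for Q in(P,B):
    m=(Q[0]+Q[1])/2; print(Q,np.linalg.norm(Q[0]-Q[1]).round(4),'cradle y of mid',((m-TOE)@YC).round(4),'z-ish',((m-TOE)@dirv(YAW,0)).round(4),'rel TCP tool y',((m-s['ee_pos'])@R[:,1]).round(4), 'az',np.degrees(np.arctan2(*(Q[0]-Q[1])[1::-1])))
print('expected along',.106*c+.005*s_,.085*1+.0595)
E
```

```text
[array([0.58600777, 0.12540804, 0.10397337]), array([0.59752945, 0.07615656, 0.10397337])] 0.0506 cradle y of mid 0.0014 z-ish 0.1097 rel TCP tool y -0.0016 az 103.16674201560436
[array([0.61621571, 0.1432935 , 0.012     ]), array([0.63217218, 0.07275219, 0.012     ])] 0.0723 cradle y of mid 0.0014 z-ish 0.1429 rel TCP tool y -0.0017 az 102.74582971761302
expected along 0.09746402464165708 0.14450000000000002
```

```bash
python3 -m crank '[{"claw":1,"dx":0.28,"dy":-0.07,"dz":0.23,"ax":0,"ay":0,"az":0},{"claw":1,"dx":0.28,"dy":0,"dz":0.23,"ax":0,"ay":0,"az":0},{"claw":1,"dx":0.28,"dy":0,"dz":0.23,"ax":0,"ay":0,"az":0},{"claw":1,"dx":0.28,"dy":0,"dz":0.23,"ax":0,"ay":0,"az":0},{"claw":1,"dx":0.28,"dy":0,"dz":0.23,"ax":0,"ay":0,"az":0},{"claw":1,"dx":0,"dy":0,"dz":0,"ax":0,"ay":0,"az":0},{"claw":1,"dx":0,"dy":0,"dz":0,"ax":0,"ay":0,"az":0}]'
python3 -m crank '[{"claw":1,"dx":0.05,"dy":0,"dz":0.05,"ax":0,"ay":0,"az":0},{"claw":1,"dx":0.05,"dy":0,"dz":0.05,"ax":0,"ay":0,"az":0},{"claw":1,"dx":0.05,"dy":0,"dz":0.05,"ax":0,"ay":0,"az":0},{"claw":1,"dx":0,"dy":0,"dz":0,"ax":0,"ay":0,"az":0}]'
python3 - <<'E'
from h import *
plan_scanner(TOE+.012*ZC,ZC,-YC); snap('wrist','w4')
E
```

```text
time: 8.82
ee_pos: [0.5667, 0.0954, 0.1158]
eef_rot: [0.98, 0.11, -0.166, 0.02]
ft_force: [0.9, -0.5, -2.2]
width: 0.0339
grip_force: 15.1
time: 9.15
ee_pos: [0.5685, 0.0952, 0.1133]
eef_rot: [0.98, 0.109, -0.166, 0.021]
ft_force: [-9.2, -2.8, 21.3]
width: 0.034
grip_force: 61.1
z elev -70.7
t 9.15 turn [ 0.04 -0.01  0.01] shift after [0.16 0.04 0.36] shift before [0.16 0.03 0.36] q [ 0.05  0.61 -0.43  1.41  0.2   1.51 -1.74] w 0.034
```

The force built up normal to the slope about 11 mm early. This fits the slanted fingertips landing on the upper saddle, because the tail is still about 16 mm up-slope and I gripped at 89 mm. I'll back off, go down-slope, and let the toe stop slide the scanner up through a light grip.

```bash
python3 -m crank '[{"claw":1,"dx":-0.1,"dy":0,"dz":-0.1,"ax":0,"ay":0,"az":0},{"claw":1,"dx":-0.1,"dy":0,"dz":-0.1,"ax":0,"ay":0,"az":0},{"claw":1,"dx":0,"dy":0,"dz":0,"ax":0,"ay":0,"az":0}]' 10
python3 - <<'E'
from h import *
plan_scanner(TOE,ZC,-YC); c=snap('wrist','w5')
a=c['color'][:,:,::-1].astype(int); 
m=(abs(a-a[190,287]).max(2)<40).astype(np.uint8); n,l,st,ce=cv2.connectedComponentsWithStats(m); k=l[190,287]; print(ce[k],st[k])
E
```

```text
time: 9.45
ee_pos: [0.5655, 0.0953, 0.119]
eef_rot: [0.98, 0.11, -0.165, 0.02]
ft_force: [-0.2, -0.2, -2.3]
width: 0.0339
grip_force: 9.9
z elev -70.7
t 9.45 turn [ 0.03 -0.03  0.02] shift after [0.03 0.06 0.8 ] shift before [0.03 0.05 0.8 ] q [ 0.06  0.59 -0.43  1.42  0.2   1.52 -1.74] w 0.0339
[286.99397187 191.95110516] [ 255  164   65   58 2986]
```

```bash
python3 -m crank '[{"claw":1,"dx":-0.11,"dy":0,"dz":0.11,"ax":0,"ay":0,"az":0},{"claw":1,"dx":-0.11,"dy":0,"dz":0.11,"ax":0,"ay":0,"az":0},{"claw":1,"dx":-0.11,"dy":0,"dz":0.11,"ax":0,"ay":0,"az":0},{"claw":1,"dx":0,"dy":0,"dz":0,"ax":0,"ay":0,"az":0}]' 6
python3 -m crank '[{"claw":1,"dx":0.06,"dy":0,"dz":0.06,"ax":0,"ay":0,"az":0},{"claw":1,"dx":0.06,"dy":0,"dz":0.06,"ax":0,"ay":0,"az":0},{"claw":1,"dx":0,"dy":0,"dz":0,"ax":0,"ay":0,"az":0}]' 6
python3 - <<'E'
from h import *
plan_scanner(TOE,ZC,-YC)
E
```

```text
time: 9.83
ee_pos: [0.552, 0.092, 0.1116]
eef_rot: [0.98, 0.11, -0.166, 0.02]
ft_force: [-0.4, -0.7, -1.3]
width: 0.0338
grip_force: 6.0
time: 10.08
ee_pos: [0.5554, 0.0927, 0.1073]
eef_rot: [0.98, 0.11, -0.165, 0.02]
ft_force: [0.2, -0.6, -1.9]
width: 0.0342
grip_force: 6.0
z elev -70.7
t 10.08 turn [ 0.03 -0.02  0.02] shift after [0.23 0.05 0.31] shift before [0.23 0.05 0.31] q [ 0.06  0.59 -0.43  1.46  0.2   1.49 -1.74] w 0.0342
```

```bash
python3 -m crank '[{"claw":1,"dx":-0.05,"dy":0,"dz":0.05,"ax":0,"ay":0,"az":0},{"claw":1,"dx":-0.05,"dy":0,"dz":0.05,"ax":0,"ay":0,"az":0},{"claw":1,"dx":-0.05,"dy":0,"dz":0.05,"ax":0,"ay":0,"az":0},{"claw":1,"dx":0,"dy":0,"dz":0,"ax":0,"ay":0,"az":0}]' 5
python3 -m crank '[{"claw":1,"dx":-0.05,"dy":0,"dz":0.05,"ax":0,"ay":0,"az":0},{"claw":1,"dx":-0.05,"dy":0,"dz":0.05,"ax":0,"ay":0,"az":0},{"claw":1,"dx":-0.05,"dy":0,"dz":0.05,"ax":0,"ay":0,"az":0},{"claw":1,"dx":0,"dy":0,"dz":0,"ax":0,"ay":0,"az":0}]' 5
python3 - <<'E'
from h import *
plan_scanner(TOE,ZC,-YC); c=snap('wrist','w6')
a=c['color'][:,:,::-1].astype(int); 
m=(abs(a-a[190,287]).max(2)<40).astype(np.uint8); n,l,st,ce=cv2.connectedComponentsWithStats(m); k=l[190,287]; print(ce[k],st[k])
E
```

```text
time: 10.42
ee_pos: [0.5507, 0.0924, 0.1058]
eef_rot: [0.98, 0.11, -0.163, 0.019]
ft_force: [5.3, 3.2, -0.4]
width: 0.0337
grip_force: 5.0
time: 10.75
ee_pos: [0.5456, 0.0912, 0.1034]
eef_rot: [0.98, 0.11, -0.163, 0.019]
ft_force: [4.4, 3.3, 1.4]
width: 0.034
grip_force: 5.0
z elev -70.7
t 10.75 turn [ 0.03 -0.07  0.03] shift after [0.5  0.07 0.08] shift before [0.5  0.07 0.08] q [ 0.07  0.57 -0.44  1.49  0.19  1.46 -1.74] w 0.034
[283.6062341  167.11259542] [ 249  139   70   58 3144]
```

```bash
python3 -m crank '[{"claw":1,"dx":-0.05,"dy":0,"dz":0.05,"ax":0,"ay":0,"az":0},{"claw":1,"dx":-0.05,"dy":0,"dz":0.05,"ax":0,"ay":0,"az":0},{"claw":1,"dx":-0.05,"dy":0,"dz":0.05,"ax":0,"ay":0,"az":0},{"claw":1,"dx":0.02,"dy":0,"dz":-0.02,"ax":0,"ay":0,"az":0}]' 5
python3 -m crank '[{"claw":1,"dx":0.05,"dy":0,"dz":0.05,"ax":0,"ay":0,"az":0},{"claw":1,"dx":0.05,"dy":0,"dz":0.05,"ax":0,"ay":0,"az":0},{"claw":1,"dx":0.05,"dy":0,"dz":0.05,"ax":0,"ay":0,"az":0},{"claw":1,"dx":0,"dy":0,"dz":0,"ax":0,"ay":0,"az":0}]' 5
python3 - <<'E'
from h import *
R=plan_scanner(TOE,ZC,-YC);s=r.read_state();h=np.load('hold.npz');print((np.array([XC,YC,ZC])@(s['ee_pos']+R@h['t']-TOE)*1e3).round(1))
E
```

```text
time: 11.13
ee_pos: [0.5402, 0.0899, 0.1007]
eef_rot: [0.98, 0.11, -0.164, 0.019]
ft_force: [1.6, 2.3, -1.0]
width: 0.0336
grip_force: 5.0
time: 11.47
ee_pos: [0.5421, 0.0901, 0.0944]
eef_rot: [0.98, 0.11, -0.165, 0.02]
ft_force: [0.8, 1.4, 3.5]
width: 0.0338
grip_force: 5.0
z elev -70.7
t 11.47 turn [ 0.03 -0.03  0.02] shift after [ 0.51  0.06 -0.24] shift before [ 0.52  0.06 -0.24] q [ 0.07  0.57 -0.44  1.51  0.2   1.45 -1.74] w 0.0338
[ -5.9   1.8 -16. ]
```

```bash
python3 -m crank '[{"claw":1,"dx":0.04,"dy":0,"dz":0.04,"ax":0,"ay":0,"az":0},{"claw":1,"dx":0.04,"dy":0,"dz":0.04,"ax":0,"ay":0,"az":0},{"claw":1,"dx":0,"dy":0,"dz":0,"ax":0,"ay":0,"az":0}]' 5
python3 -m crank '[{"claw":1,"dx":0.03,"dy":0,"dz":0.03,"ax":0,"ay":0,"az":0},{"claw":1,"dx":0,"dy":0,"dz":0,"ax":0,"ay":0,"az":0}]' 5
python3 - <<'E'
from h import *
R=plan_scanner(TOE,ZC,-YC);s=r.read_state();h=np.load('hold.npz');print((np.array([XC,YC,ZC])@(s['ee_pos']+R@h['t']-TOE)*1e3).round(1))
c=snap('wrist','w7')
E
```

```text
time: 11.72
ee_pos: [0.5432, 0.0903, 0.0914]
eef_rot: [0.98, 0.11, -0.166, 0.02]
ft_force: [0.1, 0.9, 5.2]
width: 0.0345
grip_force: 5.0
time: 11.88
ee_pos: [0.5436, 0.0904, 0.0903]
eef_rot: [0.98, 0.11, -0.166, 0.02]
ft_force: [-0.9, 1.7, 4.5]
width: 0.0342
grip_force: 5.0
z elev -70.7
t 11.88 turn [ 0.03 -0.01  0.02] shift after [ 0.42  0.06 -0.35] shift before [ 0.42  0.06 -0.35] q [ 0.07  0.58 -0.43  1.5   0.2   1.44 -1.74] w 0.0342
[ -1.5   1.7 -16.5]
```

```bash
python3 -m crank '[{"claw":1,"dx":0.03,"dy":0,"dz":0.03,"ax":0,"ay":0,"az":0},{"claw":1,"dx":0,"dy":0,"dz":0,"ax":0,"ay":0,"az":0},{"claw":0.4,"dx":0,"dy":0,"dz":0,"ax":0,"ay":0,"az":0},{"claw":0,"dx":0,"dy":0,"dz":0,"ax":0,"ay":0,"az":0},{"claw":-1,"dx":0,"dy":0,"dz":0,"ax":0,"ay":0,"az":0},{"claw":-1,"dx":0,"dy":0,"dz":0,"ax":0,"ay":0,"az":0},{"claw":-1,"dx":0,"dy":0,"dz":0,"ax":0,"ay":0,"az":0},{"claw":-1,"dx":0,"dy":0,"dz":0,"ax":0,"ay":0,"az":0}]' 5
python3 -m crank '[{"claw":-1,"dx":0,"dy":0,"dz":0,"ax":0,"ay":0,"az":0},{"claw":-1,"dx":0,"dy":0,"dz":-0.8,"ax":0,"ay":0,"az":0},{"claw":-1,"dx":0,"dy":0,"dz":-1,"ax":0,"ay":0,"az":0},{"claw":-1,"dx":0,"dy":0,"dz":-1,"ax":0,"ay":0,"az":0},{"claw":-1,"dx":0,"dy":0,"dz":-1,"ax":0,"ay":0,"az":0},{"claw":-1,"dx":0,"dy":0,"dz":0,"ax":0,"ay":0,"az":0}]' 5
python3 - <<'E'
from h import *
snap('wrist','w8');snap('scene','s8');snap('top','t8'); N=TOE+.16*ZC; print(N,proj('w8',N),proj('s8',N),proj('t8',N))
a=cv2.imread('pics/s8.png'); b=cv2.imread('pics/w8.png'); u,v=proj('s8',N).astype(int)
a=cv2.resize(a[v-60:v+60,u-60:u+60],(400,400),interpolation=cv2.INTER_CUBIC); o=np.zeros((400,800,3),np.uint8); o[:,:400]=cv2.convertScaleAbs(a,alpha=1.4); o[:300,400:]=cv2.resize(b,(400,300)); cv2.imwrite('pics/m8.png',o)
E
```

```text
time: 12.6
ee_pos: [0.5444, 0.0901, 0.0886]
eef_rot: [0.98, 0.109, -0.165, 0.02]
ft_force: [0.2, -0.1, 0.1]
width: 0.0595
grip_force: 0.0
time: 13.1
ee_pos: [0.5839, 0.0998, 0.2019]
eef_rot: [0.981, 0.11, -0.161, 0.019]
ft_force: [0.4, 0.4, 0.7]
width: 0.0866
grip_force: 0.0
[0.62534371 0.10687054 0.13213938] [284.64464525 132.41252516] [283.38603165 224.81860118] [246.33273056 194.78406981]
```

View pics/m8.png

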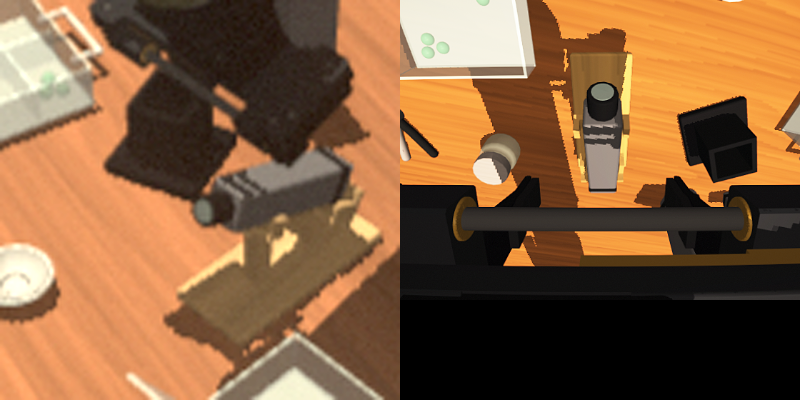

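The scanner lies home in the rest: the window is within about 3 px of prediction in both views, and the tail is at the toe stop. Next I regrip round the body at 54 mm from the tail, tool 78° to its axis so the aim stays reachable.

```bash
python3 - <<'E'
from h import *
R=frame(dirv(YAW,26-78),-YC); G=TOE+.054*ZC+.0017*YC; print(G); plan(R,G,.1); plan(R,G,0)
E
```

```text
[0.53199516 0.08774661 0.08567204]
t 13.25 turn [0.02 9.53 0.04] shift after [-3.58  0.   -1.19] shift before [-2.94 -0.01  2.36] q [ 0.04  0.57 -0.43  1.28  0.18  1.67 -1.73] w 0.0868
t 13.25 turn [0.02 9.53 0.04] shift after [-3.58  0.    2.14] shift before [-0.14 -0.01  4.17] q [ 0.04  0.57 -0.43  1.28  0.18  1.67 -1.73] w 0.0868
```

```bash
python3 -m crank '[{"claw":-1,"dx":0,"dy":0,"dz":-0.3,"ax":0,"ay":0.95,"az":0},{"claw":-1,"dx":0,"dy":0,"dz":-0.3,"ax":0,"ay":0.95,"az":0},{"claw":-1,"dx":0,"dy":0,"dz":0,"ax":0,"ay":0.95,"az":0},{"claw":-1,"dx":0,"dy":0,"dz":0,"ax":0,"ay":0.95,"az":0},{"claw":-1,"dx":0,"dy":0,"dz":0,"ax":0,"ay":0.95,"az":0},{"claw":-1,"dx":0,"dy":0,"dz":0,"ax":0,"ay":0.95,"az":0},{"claw":-1,"dx":0,"dy":0,"dz":0,"ax":0,"ay":0.95,"az":0},{"claw":-1,"dx":0,"dy":0,"dz":0,"ax":0,"ay":0.95,"az":0}]' 5
python3 -m crank '[{"claw":-1,"dx":0,"dy":0,"dz":0,"ax":0,"ay":0.95,"az":0},{"claw":-1,"dx":0,"dy":0,"dz":0,"ax":0,"ay":0.95,"az":0},{"claw":-1,"dx":-0.9,"dy":0,"dz":-0.3,"ax":0,"ay":0,"az":0},{"claw":-1,"dx":-0.9,"dy":0,"dz":-0.3,"ax":0,"ay":0,"az":0},{"claw":-1,"dx":-0.9,"dy":0,"dz":0,"ax":0,"ay":0,"az":0},{"claw":-1,"dx":-0.9,"dy":0,"dz":0,"ax":0,"ay":0,"az":0},{"claw":-1,"dx":0,"dy":0,"dz":0,"ax":0,"ay":0,"az":0}]' 5
python3 - <<'E'
from h import *
R=frame(dirv(YAW,26-78),-YC); G=TOE+.054*ZC+.0017*YC; plan(R,G,0)
c=snap('wrist','w9');print([proj('w9',TOE+.0017*YC+x*XC+y*YC+z*ZC).round() for x,y,z in((0,0,.16),(-.017,.017,.138),(-.017,-.017,.138),(-.017,.017,0),(-.017,-.017,0))])
g=c['color'].astype(int)
for z in(.03,.11,.13):
    u,v=proj('w9',TOE+.0017*YC-.017*XC+z*ZC).astype(int); L=g[v,u-60:u+60]; gr=(L.max(1)-L.min(1)<30)&(L.mean(1)>50); print(z,u,v,''.join('#' if k else '.' for k in gr))
E
```

```text
time: 13.92
ee_pos: [0.585, 0.0992, 0.2129]
eef_rot: [0.967, 0.108, 0.229, -0.024]
ft_force: [0.4, 0.9, -0.0]
width: 0.0871
grip_force: 0.0
time: 14.5
ee_pos: [0.4861, 0.0764, 0.1556]
eef_rot: [0.942, 0.105, 0.318, -0.034]
ft_force: [-0.5, -0.3, -1.0]
width: 0.0868
grip_force: 0.0
t 14.5 turn [0.01 0.11 0.03] shift after [-0.19 -0.03  3.07] shift before [-0.16 -0.04  3.08] q [ 0.18 -0.29 -0.4   2.41 -0.29  0.36 -1.35] w 0.0868
[array([280.,  69.]), array([252.,  97.]), array([307.,  97.]), array([253., 312.]), array([305., 312.])]
0.03 279 267 .....................................####################################################...............................
0.11 279 142 .....................................####################################################...............................
0.13 279 109 ....................................################################################.####...............................
```

```bash
python3 -m crank '[{"claw":-1,"dx":-0.17,"dy":0,"dz":0.3,"ax":0,"ay":0.1,"az":0},{"claw":-1,"dx":0,"dy":0,"dz":0.7,"ax":0,"ay":0,"az":0},{"claw":-1,"dx":0,"dy":0,"dz":0.7,"ax":0,"ay":0,"az":0},{"claw":-1,"dx":0,"dy":0,"dz":0.5,"ax":0,"ay":0,"az":0},{"claw":-1,"dx":0,"dy":0,"dz":0.3,"ax":0,"ay":0,"az":0},{"claw":-1,"dx":0,"dy":0,"dz":0,"ax":0,"ay":0,"az":0}]' 5
python3 - <<'E'
from h import *
R=frame(dirv(YAW,26-78),-YC); G=TOE+.054*ZC+.0017*YC; plan(R,G,0)
E
```

```text
time: 15.05
ee_pos: [0.5338, 0.0881, 0.0982]
eef_rot: [0.939, 0.105, 0.326, -0.036]
ft_force: [-0.2, 0.0, -0.8]
width: 0.087
grip_force: 0.0
t 15.05 turn [-0.02 -0.06  0.03] shift after [-0.31 -0.    0.56] shift before [-0.31 -0.    0.56] q [ 0.38 -0.03 -0.62  2.37  0.01  0.13 -1.61] w 0.087
```

```bash
python3 -m crank '[{"claw":-1,"dx":-0.15,"dy":0,"dz":0.28,"ax":0,"ay":0,"az":0},{"claw":-1,"dx":-0.15,"dy":0,"dz":0.28,"ax":0,"ay":0,"az":0},{"claw":-1,"dx":0,"dy":0,"dz":0,"ax":0,"ay":0,"az":0},{"claw":-1,"dx":0,"dy":0,"dz":0,"ax":0,"ay":0,"az":0}]' 8
python3 - <<'E'
from h import *
R=frame(dirv(YAW,26-78),-YC); G=TOE+.054*ZC+.0017*YC; plan(R,G,0)
E
```

```text
time: 15.38
ee_pos: [0.5363, 0.0878, 0.0835]
eef_rot: [0.938, 0.105, 0.327, -0.035]
ft_force: [-0.4, -0.9, -0.2]
width: 0.0873
grip_force: 0.0
t 15.38 turn [ 0.01 -0.07  0.04] shift after [-0.07 -0.03  0.12] shift before [-0.07 -0.03  0.12] q [ 0.39  0.02 -0.65  2.37  0.33  0.09 -1.92] w 0.0873
```

```bash
python3 -m crank '[{"claw":0,"dx":0,"dy":0,"dz":0.1,"ax":0,"ay":0,"az":0},{"claw":0,"dx":0,"dy":0,"dz":0,"ax":0,"ay":0,"az":0},{"claw":0.2,"dx":0,"dy":0,"dz":0,"ax":0,"ay":0,"az":0},{"claw":0.4,"dx":0,"dy":0,"dz":0,"ax":0,"ay":0,"az":0},{"claw":0.6,"dx":0,"dy":0,"dz":0,"ax":0,"ay":0,"az":0},{"claw":1,"dx":0,"dy":0,"dz":0,"ax":0,"ay":0,"az":0},{"claw":1,"dx":0,"dy":0,"dz":0,"ax":0,"ay":0,"az":0},{"claw":1,"dx":0,"dy":0,"dz":0,"ax":0,"ay":0,"az":0}]' 5
python3 -m crank '[{"claw":1,"dx":0,"dy":0,"dz":0,"ax":0,"ay":0,"az":0},{"claw":1,"dx":0,"dy":0,"dz":0,"ax":0,"ay":0,"az":0},{"claw":1,"dx":0,"dy":0,"dz":0,"ax":0,"ay":0,"az":0},{"claw":1,"dx":0,"dy":0,"dz":0,"ax":0,"ay":0,"az":0}]' 12
python3 - <<'E'
from h import *
s=r.read_state(); R=Ro.from_quat(s['eef_rot']).as_matrix(); p=np.array(s['ee_pos'])
t=R.T@(TOE-p); t[1]=0; a=R.T@ZC; print('a',a); a[1]=0; a/=np.linalg.norm(a); np.savez('hold',t=t,a=a); print(t,a,'home TCP',p, (R.T@-XC).round(3), s['joint_positions'])
# label normal from lid: top0/scene0 measurements
E
```

```text
time: 16.05
ee_pos: [0.5383, 0.0883, 0.0811]
eef_rot: [0.938, 0.105, 0.327, -0.035]
ft_force: [-0.6, 0.0, 0.6]
width: 0.0416
grip_force: 0.0
time: 16.38
ee_pos: [0.5382, 0.0884, 0.081]
eef_rot: [0.938, 0.105, 0.327, -0.035]
ft_force: [-0.4, 0.9, 1.6]
width: 0.034
grip_force: 12.0
a [0.97652754 0.00366541 0.2153614 ]
[-0.05475413  0.         -0.01913247] [0.9765341  0.         0.21536285] home TCP [0.53824801 0.08840241 0.08104859] [ 0.215  0.002 -0.977] [ 0.37747122  0.02738716 -0.63383369  2.36888069  0.42670792  0.08766798
 -2.01041667]
```

```bash
python3 -m crank '[{"claw":1,"dx":0.06,"dy":0,"dz":-0.25,"ax":0,"ay":0,"az":0},{"claw":1,"dx":0.1,"dy":0,"dz":-0.5,"ax":0,"ay":0,"az":0},{"claw":1,"dx":0.1,"dy":0,"dz":-0.5,"ax":0,"ay":0,"az":0},{"claw":1,"dx":0.1,"dy":0,"dz":-0.5,"ax":0,"ay":0,"az":0},{"claw":1,"dx":0.5,"dy":0,"dz":-0.6,"ax":0,"ay":0,"az":0},{"claw":1,"dx":0.6,"dy":0,"dz":-0.7,"ax":0,"ay":0,"az":0},{"claw":1,"dx":0.6,"dy":0,"dz":-0.7,"ax":0,"ay":0,"az":0},{"claw":1,"dx":0.6,"dy":0,"dz":-0.7,"ax":0,"ay":0,"az":0}]' 12
python3 -m crank '[{"claw":1,"dx":0.7,"dy":0,"dz":-0.6,"ax":0,"ay":0,"az":0},{"claw":1,"dx":0.7,"dy":0,"dz":-0.6,"ax":0,"ay":0,"az":0},{"claw":1,"dx":0.7,"dy":0,"dz":-0.6,"ax":0,"ay":0,"az":0},{"claw":1,"dx":0,"dy":0,"dz":0,"ax":0,"ay":0,"az":0}]' 12
python3 - <<'E'
from h import *
R=frame(dirv(0,-60),[0,-1,0]); plan(R,[.56,-.19,.31])
s=r.read_state(); print(np.degrees(np.arcsin(Ro.from_quat(s['eef_rot']).as_matrix()[2,2])))
E
```

```text
time: 17.05
ee_pos: [0.5224, 0.0843, 0.2259]
eef_rot: [0.939, 0.105, 0.326, -0.033]
ft_force: [1.2, -0.0, -2.5]
width: 0.0339
grip_force: 12.0
time: 17.38
ee_pos: [0.5409, 0.0889, 0.3127]
eef_rot: [0.937, 0.105, 0.33, -0.032]
ft_force: [1.0, 0.8, -1.5]
width: 0.0336
grip_force: 12.0
t 17.38 turn [-1.12 -1.46  1.78] shift after [0.51 9.3  0.66] shift before [-1.24  9.24 -0.49] q [ 0.38 -0.34 -0.51  2.09 -0.31  0.69 -1.34] w 0.0336
-51.232210079995426
```

```bash
python3 -m crank '[{"claw":1,"dx":0,"dy":0,"dz":0,"ax":-0.37,"ay":-0.49,"az":0.6},{"claw":1,"dx":0,"dy":0,"dz":0,"ax":-0.37,"ay":-0.49,"az":0.6},{"claw":1,"dx":0,"dy":0,"dz":0,"ax":-0.37,"ay":-0.49,"az":0.6},{"claw":1,"dx":0.1,"dy":0.93,"dz":0.1,"ax":0,"ay":0,"az":0},{"claw":1,"dx":0.1,"dy":0.93,"dz":0.1,"ax":0,"ay":0,"az":0},{"claw":1,"dx":0.1,"dy":0.93,"dz":0.1,"ax":0,"ay":0,"az":0},{"claw":1,"dx":0.1,"dy":0.93,"dz":0.1,"ax":0,"ay":0,"az":0},{"claw":1,"dx":0.1,"dy":0.93,"dz":0.1,"ax":0,"ay":0,"az":0}]' 12
python3 -m crank '[{"claw":1,"dx":0,"dy":0.93,"dz":0,"ax":0,"ay":0,"az":0},{"claw":1,"dx":0,"dy":0.93,"dz":0,"ax":0,"ay":0,"az":0},{"claw":1,"dx":0,"dy":0.93,"dz":0,"ax":0,"ay":0,"az":0},{"claw":1,"dx":0,"dy":0.93,"dz":0,"ax":0,"ay":0,"az":0},{"claw":1,"dx":0,"dy":0.93,"dz":0,"ax":0,"ay":0,"az":0},{"claw":1,"dx":0,"dy":0,"dz":0,"ax":0,"ay":0,"az":0}]' 12
python3 - <<'E'
from h import *
c=snap('wrist','w10'); s=r.read_state(); print(s['ee_pos'],s['joint_positions'])
L=np.array([.72,-.2485,.098]); print(proj('w10',L)); g=c['color'].astype(int)
u,v=proj('w10',L).astype(int)
m=((g.max(2)-g.min(2)<45)&(g.mean(2)>120)).astype(np.uint8)
n,l,st,ce=cv2.connectedComponentsWithStats(m); 
for k in range(1,n):
    if st[k,4]>40: print(st[k],ce[k].round(1))
E
```

```text
time: 18.05
ee_pos: [0.5583, -0.0526, 0.2994]
eef_rot: [0.967, -0.001, 0.254, -0.001]
ft_force: [0.1, 0.3, -1.7]
width: 0.0336
grip_force: 12.0
time: 18.55
ee_pos: [0.557, -0.1971, 0.2987]
eef_rot: [0.967, -0.005, 0.254, 0.0]
ft_force: [-0.9, -0.5, -2.5]
width: 0.034
grip_force: 12.0
[ 0.55750206 -0.19399365  0.29873771] [ 0.66545035 -0.08641229 -0.28909822  1.8798609  -0.26560123  0.87744491
 -1.08516408]
[327.6322238  135.25012181]
[ 342   24  105  103 6413] [393.5  74.6]
[  245    90    80   200 15334] [283.6 187.9]
[ 114  127   47   44 1606] [136.9 148.7]
[326 179  63  81 322] [369.6 203.1]
[ 326  189   57   88 3647] [352.9 226.2]
[246 324  56  17 883] [272.1 331.6]
```

```bash
python3 -m crank '[{"claw":1,"dx":0,"dy":-0.9,"dz":0,"ax":0,"ay":0,"az":0},{"claw":1,"dx":0,"dy":-0.9,"dz":0,"ax":0,"ay":0,"az":0},{"claw":1,"dx":0,"dy":0,"dz":0,"ax":0,"ay":0,"az":0}]' 12
python3 - <<'E'
from h import *
c=snap('wrist','w11'); L=np.array([.72,-.2485,.098]); u,v=proj('w11',L).astype(int); print(u,v)
g=c['color'].astype(int); S=g.max(2)-g.min(2); V=g.mean(2)
for y in range(v-50,v+60,3): print(y,''.join((' ' if S[y,x]>70 else ('#' if V[y,x]>150 else 'o' if V[y,x]>100 else 'x' if V[y,x]>60 else '.')) for x in range(u-85,min(u+85,560),2)))
E
```

```text
time: 18.85
ee_pos: [0.5589, -0.1301, 0.2998]
eef_rot: [0.967, 0.002, 0.254, -0.002]
ft_force: [-0.0, 0.9, -1.4]
width: 0.0339
grip_force: 12.0
390 138
88 ....                                               .#################################
91 oooooooooo                                          .################################
94 ########oox                                          x###############################
97 ########oox                                          ################################
100 ########oox                                           ###############################
103 ########oox                                           o##############################
106 ########oox                                            o#############################
109 ########oox                                             #############################
112 o#######oox                                             #############################
115 ########oox                                              ############################
118 ########oox                                     
[... 1660 characters left out ...]
5 ooooooo#ooxo#########################################                                
178 ooooooo#ooxo##########################################                               
181 ooooooooooxoooooooooooooooooooooooooooooooooooooooooo                                
184 oooooooooox....xxxxxxxxxxxxxxxxooooooooooooooo######################                 
187 oooooooooox.xxxxxxxxxxxxxxxxxxxxxxxxoo.xxxxxxxxxxxxxxxxxxxxxxxxxxxo#                 
190 ooooooooooxxxxxxxxxxxxxxxxxxxxxxxxx.oo.xxxx.............xxxxxxxxxxx#                 
193 ooooooo#oox##################################################oxxxxx#                 
196 oooooooooox##################################################oxxxxx#
```

```bash
python3 - <<'E'
from h import *
X,e=tri(('w11',np.array([391.5,140.])),('top0',np.array([539/4+215,97/4+145])),('scene0',np.array([122/4+165,172/4+130]))); print('label',X,e)
g=cv2.imread('pics/w11.png').mean(2)
for col in(361,363,420): print(col,[int(k) for k in g[112:170,col]])
for th in(28,32,36,40,44):
    x=np.array([np.sin(np.radians(th)),0,np.cos(np.radians(th))]); y=np.array([0,1,0])
    print(th,[proj('w11',X+sx*.023*x+sy*.035*y).round(1).tolist() for sx,sy in((1,1),(1,-1),(-1,-1),(-1,1))],'edge',proj('w11',X+.05*x+.074*y).round(),proj('w11',X+.05*x-.074*y).round(),[proj('top0',X+s*x).round(1).tolist() for s in(.05,-.058)],[proj('scene0',X+s*x-.074*y).round(1).tolist() for s in(.05,-.058)])
E
```

```text
label [ 0.71897021 -0.24953897  0.09297736] [0.0022, 0.0011, 0.0027]
361 [173, 174, 175, 174, 171, 172, 174, 174, 197, 156, 166, 167, 175, 177, 184, 179, 176, 178, 180, 183, 180, 176, 178, 180, 182, 182, 183, 181, 176, 176, 178, 177, 172, 178, 185, 183, 182, 184, 185, 186, 183, 174, 176, 183, 181, 164, 150, 152, 152, 153, 153, 152, 153, 153, 153, 153, 151, 153]
363 [172, 174, 174, 172, 172, 172, 175, 173, 200, 174, 179, 188, 180, 178, 177, 177, 179, 185, 180, 176, 173, 177, 173, 175, 183, 185, 187, 187, 186, 181, 184, 169, 167, 157, 151, 123, 116, 91, 76, 97, 192, 180, 182, 180, 178, 164, 149, 152, 154, 153, 153, 153, 151, 153, 152, 151, 152, 152]
420 [198, 189, 175, 160, 153, 151, 149, 147, 163, 197, 199, 190, 189, 184, 184, 185, 183, 184, 188, 188, 186, 182, 182, 185, 183, 182, 184, 177, 177, 177, 176, 175, 175, 174, 174, 174, 175, 176, 174, 172, 171, 171, 172, 173, 173, 175, 173, 171, 172, 174, 174, 173, 173, 174, 175, 176, 172, 171]
28 [[362.0, 123.7], [426.7, 124.3], [415.2, 157.0], [355.6, 156.6]] edge [328. 101.] [472. 103.] [[351.8, 159.7], [347.6, 180.4]] [[175.6, 150.4], [195.5, 169.7]]
32 [[361.8, 122.9], [426.3, 123.5], [415.5, 157.9], [355.8, 157.4]] edge [328. 100.] [471. 101.] [[351.7, 158.9], [347.7, 181.2]] [[174.8, 151.2], [196.5, 168.8]]
36 [[361.5, 122.1], [425.8, 122.8], [415.9, 158.7], [356.0, 158.2]] edge [327.  98.] [469. 100.] [[351.6, 158.3], [347.8, 182.0]] [[174.0, 152.0], [197.3, 167.9]]
40 [[361.3, 121.5], [425.4, 122.1], [416.3, 159.4], [356.2, 158.9]] edge [327.  97.] [468.  98.] [[351.4, 157.6], [348.0, 182.7]] [[173.2, 152.9], [198.2, 167.0]]
44 [[361.0, 121.0], [424.9, 121.6], [416.7, 160.0], [356.5, 159.6]] edge [327.  96.] [467.  97.] [[351.3, 157.1], [348.2, 183.4]] [[172.5, 153.8], [198.9, 166.0]]
```

```bash
cat >> h.py <<'E'
LB=np.array([.719,-.2495,.0935]); LN=dirv(180,37)
E
python3 - <<'E'
from h import *
plan_scanner(LB+.245*LN,-LN,[0,-1,0])
E
```

```text
z elev -65.4
t 18.9 turn [-0.02 -9.    0.04] shift after [1.57 3.89 2.92] shift before [-1.45  3.9   2.97] q [ 0.62 -0.14 -0.36  1.92 -0.23  0.86 -1.21] w 0.0339
```

```bash
python3 -m crank '[{"claw":1,"dx":0,"dy":0,"dz":0,"ax":0,"ay":-1,"az":0},{"claw":1,"dx":0,"dy":0,"dz":0,"ax":0,"ay":-1,"az":0},{"claw":1,"dx":0,"dy":0,"dz":0,"ax":0,"ay":-1,"az":0},{"claw":1,"dx":0,"dy":0,"dz":0,"ax":0,"ay":-1,"az":0},{"claw":1,"dx":0,"dy":0,"dz":0,"ax":0,"ay":-1,"az":0},{"claw":1,"dx":0,"dy":0,"dz":0,"ax":0,"ay":-1,"az":0},{"claw":1,"dx":0,"dy":0,"dz":0,"ax":0,"ay":-1,"az":0},{"claw":1,"dx":0,"dy":0,"dz":0,"ax":0,"ay":-1,"az":0}]' 12
python3 -m crank '[{"claw":1,"dx":0,"dy":0,"dz":0,"ax":0,"ay":-1,"az":0},{"claw":1,"dx":0.4,"dy":0.9,"dz":0,"ax":0,"ay":0,"az":0},{"claw":1,"dx":0.4,"dy":0.9,"dz":0,"ax":0,"ay":0,"az":0},{"claw":1,"dx":0.4,"dy":0.9,"dz":0,"ax":0,"ay":0,"az":0},{"claw":1,"dx":0.3,"dy":0.9,"dz":0,"ax":0,"ay":0,"az":0},{"claw":1,"dx":0,"dy":0.3,"dz":0,"ax":0,"ay":0,"az":0}]' 12
python3 - <<'E'
from h import *
plan_scanner(LB+.245*LN,-LN,[0,-1,0])
E
```

```text
time: 19.57
ee_pos: [0.5589, -0.1369, 0.3005]
eef_rot: [0.987, -0.001, -0.163, -0.001]
ft_force: [0.5, -0.3, -0.9]
width: 0.0341
grip_force: 12.0
time: 20.07
ee_pos: [0.5994, -0.2579, 0.2785]
eef_rot: [0.977, -0.002, -0.214, -0.001]
ft_force: [-0.6, -1.8, -1.9]
width: 0.0339
grip_force: 12.0
z elev -65.4
t 20.07 turn [-0.03  0.02 -0.04] shift after [ 0.04 -0.28  2.83] shift before [ 0.04 -0.27  2.83] q [ 0.43  0.74 -0.33  0.86  0.3   2.   -1.37] w 0.0339
```

```bash
python3 -m crank '[{"claw":1,"dx":0,"dy":-0.27,"dz":0.6,"ax":0,"ay":0,"az":0},{"claw":1,"dx":0,"dy":0,"dz":0.7,"ax":0,"ay":0,"az":0},{"claw":1,"dx":0,"dy":0,"dz":0.7,"ax":0,"ay":0,"az":0},{"claw":1,"dx":0,"dy":0,"dz":0.6,"ax":0,"ay":0,"az":0},{"claw":1,"dx":0,"dy":0,"dz":0.23,"ax":0,"ay":0,"az":0},{"claw":1,"dx":0,"dy":0,"dz":0,"ax":0,"ay":0,"az":0},{"claw":1,"dx":0,"dy":0,"dz":0,"ax":0,"ay":0,"az":0}]' 12
python3 - <<'E'
from h import *
plan_scanner(LB+.245*LN,-LN,[0,-1,0])
h=np.load('hold.npz'); s=r.read_state(); R=Ro.from_quat(s['eef_rot']).as_matrix(); N=s['ee_pos']+R@(h['t']+.16*h['a']); a=R@h['a']
d=LB-N; print('dist',d@a,'off',np.linalg.norm(d-a*(d@a)),'ang',np.degrees(np.arccos(-a@LN)),N)
c=snap('scene','s12');c2=snap('top','t12'); snap('wrist','w12')
for f in('s12','t12'):
    print(f,[proj(f,N+k*a).round(1).tolist() for k in(0,-.011,-.022,-.16)],'label',proj(f,LB).round(1))
def dump(f,u0,u1,v0,v1):
    g=cv2.imread(f'pics/{f}.png').mean(2)
    for v in range(v0,v1): print(v,' '.join('%3d'%g[v,u] for u in range(u0,u1)))
u,v=proj('s12',N).astype(int); print(u-14); dump('s12',u-14,u+15,v-10,v+12)
E
```

```text
time: 20.65
ee_pos: [0.5645, -0.2454, 0.2048]
eef_rot: [0.977, -0.001, -0.212, -0.001]
ft_force: [0.7, 0.5, -1.0]
width: 0.0338
grip_force: 12.0
z elev -65.4
t 20.65 turn [-0.03 -0.02 -0.01] shift after [0.08 0.14 0.11] shift before [0.08 0.14 0.11] q [ 0.48  0.66 -0.35  1.13  0.28  1.81 -1.41] w 0.0338
dist 0.08795753513534105 off 0.0050698791238285084 ang 0.0914748106326213 [ 0.65051172 -0.24546505  0.14877482]
s12 [[214.2, 150.8], [216.7, 148.1], [219.2, 145.3], [250.9, 110.0]] label [194.6 172.5]
t12 [[352.3, 185.6], [352.7, 187.8], [353.2, 190.1], [359.4, 220.4]] label [349.8 169.5]
200
140 116 113 114 115 115 113 112 109 109 109 111 110 111 113 106  96  94  92  93  80  53  48  50  54  52  44  47  47  48
141 118 116 116 114 115 115 111 110 109 108 111 112 113 112  90  91  92  93  83  55  48  51  55  51  45  49  45  48  46
142 117 119 116 114 113 115 113 114 109 106 110 111 112 114 100  90  92  95  64  51  49  53  51  49  45  45  48  46  47
143 118 120 120 117 112 113 113 112 112 113 108 110 111 114 114 104  83  77  59  51  53  53  51  47  47  48  47  47  47
144 116 120 123 121 1
[... 1438 characters left out ...]
 102 101  98  93  93  94  93  93  98  97  98  93  91  91  92  89  88  88 101 113 115  94  59  48  47
157  89 109 116 118 117 118 117 116 110 108 109 114 116 121 119 119 116 115 113 111 111 112 111 112 116 111  97  92  92
158 109 111 114 117 118 119 118 119 117 112 108 110 112 116 120 121 118 118 116 115 113 111 111 111 112 113 111 128 126
159 111 112 115 116 116 119 119 117 119 115 111 110 110 116 118 120 120 120 117 115 114 111 111 112 121 131 129 138 117
160 111 109 114 114 115 118 121 120 119 118 115 114 111 110 114 119 118 121 120 118 115 113 127 138 135 124 117 115  96
161 108 110 111 111 114 116 118 119 119 121 119 115 112 110 113 115 120 121 119 132 143 134 123 126 118  97  96  95  91
```

The nose face in the scene view is at about (214.7,151.3) against a predicted (214.2,150.8). I'll correct by 4–5 mm and hold.

```bash
python3 -m crank '[{"claw":1,"dx":0.08,"dy":0.14,"dz":0.11,"ax":0,"ay":0,"az":0},{"claw":1,"dx":0,"dy":0,"dz":0,"ax":0,"ay":0,"az":0},{"claw":1,"dx":0,"dy":0,"dz":0,"ax":0,"ay":0,"az":0},{"claw":1,"dx":0,"dy":0,"dz":0,"ax":0,"ay":0,"az":0},{"claw":1,"dx":0,"dy":0,"dz":0,"ax":0,"ay":0,"az":0},{"claw":1,"dx":0,"dy":0,"dz":0,"ax":0,"ay":0,"az":0},{"claw":1,"dx":0,"dy":0,"dz":0,"ax":0,"ay":0,"az":0},{"claw":1,"dx":0,"dy":0,"dz":0,"ax":0,"ay":0,"az":0}]' 12
python3 - <<'E'
from h import *
plan_scanner(LB+.245*LN,-LN,[0,-1,0])
h=np.load('hold.npz'); s=r.read_state(); R=Ro.from_quat(s['eef_rot']).as_matrix(); N=s['ee_pos']+R@(h['t']+.16*h['a']); a=R@h['a']
d=LB-N; print('dist',d@a,'off',np.linalg.norm(d-a*(d@a)),'ang',np.degrees(np.arccos(-a@LN)),N)
# nose face lateral check from the top view: dark nose vs tray
snap('top','t13'); g=cv2.imread('pics/t13.png').mean(2); u,v=proj('t13',N).astype(int); print(u,v)
for y in range(v-6,v+10): print(y,u-12,' '.join('%3d'%k for k in g[y,u-12:u+13]))
E
```

```text
time: 21.47
ee_pos: [0.565, -0.2497, 0.2003]
eef_rot: [0.977, -0.001, -0.212, -0.001]
ft_force: [0.0, 0.4, -1.5]
width: 0.0338
grip_force: 12.0
z elev -65.4
t 21.47 turn [-0.03 -0.01 -0.01] shift after [-0.   -0.01 -0.02] shift before [-0.   -0.01 -0.02] q [ 0.49  0.67 -0.35  1.13  0.29  1.8  -1.41] w 0.0338
dist 0.08484733568440592 off 0.00034549848024802995 ang 0.07537425794613506 [ 0.65103772 -0.2497501   0.14429621]
353 185
179 341 130 131 131 126 127 111  80  51  36  35  31  27  38  36  32  42  52  63  69  75  86  93 104 104 109
180 341 129 126 127 127 122 106  72  49  31  29  33  32  39  38  28  49  49  60  65  76  87  92 101 105 109
181 341 116 123 123 123 113  91  55  36  33  28  34  37  39  39  31  40  50  60  70  76  85  94  97 101 110
182 341  97 107 101 100  93  74  39  33  33  36  40  38  28  32  39  47  54  67  74  79  84  91 100 106 112
183 341  65  71  70  70  65  50  32  30  33  36  32  43  37  32  33  44  54  61  71  80  90  93 105 104 111
184 341  43  48  38  46  47  39  32  30  35  33  34  39  35  33  34  46  58  64  75  82  89  95 101 109 113
185 341  35  30  37 
[... 359 characters left out ...]
  32  32  39  48  57  65  74  86  91  96 102 110 114
189 341  32  41  34  36  34  31  31  30  31  35  32  35  33  36  45  51  59  64  74  83  89  95 104 108 115
190 341  39  39  34  35  40  35  33  29  39  37  34  35  35  38  37  47  61  67  77  86  90  98 106 111 117
191 341  35  39  38  37  33  39  40  39  32  28  32  35  30  39  41  51  63  69  77  87  95  97 106 111 116
192 341  38  38  36  33  37  35  33  29  36  33  39  36  34  38  44  48  55  69  78  82  88  98 103 113 116
193 341  32  34  36  33  44  34  34  38  35  39  32  32  31  38  46  55  59  71  76  88  93 101 106 112 120
194 341  39  38  44  36  40  39  39  31  29  37  33  35  35  35  43  54  61  71  79  89  95 102 106 113 115
```

```bash
for n in 1; do python3 -m crank '[{"claw":1,"dx":0,"dy":0,"dz":0,"ax":0,"ay":0,"az":0},{"claw":1,"dx":0,"dy":0,"dz":0,"ax":0,"ay":0,"az":0},{"claw":1,"dx":0,"dy":0,"dz":0,"ax":0,"ay":0,"az":0},{"claw":1,"dx":0,"dy":0,"dz":0,"ax":0,"ay":0,"az":0},{"claw":1,"dx":0,"dy":0,"dz":0,"ax":0,"ay":0,"az":0},{"claw":1,"dx":0,"dy":0,"dz":0,"ax":0,"ay":0,"az":0},{"claw":1,"dx":0,"dy":0,"dz":0,"ax":0,"ay":0,"az":0},{"claw":1,"dx":0,"dy":0,"dz":0,"ax":0,"ay":0,"az":0}]' 12; done
python3 -m crank '[{"claw":1,"dx":0,"dy":0,"dz":0,"ax":0,"ay":0,"az":0},{"claw":1,"dx":0,"dy":0,"dz":0,"ax":0,"ay":0,"az":0},{"claw":1,"dx":0,"dy":0,"dz":0,"ax":0,"ay":0,"az":0},{"claw":1,"dx":0,"dy":0,"dz":0,"ax":0,"ay":0,"az":0},{"claw":1,"dx":0,"dy":0,"dz":0,"ax":0,"ay":0,"az":0},{"claw":1,"dx":0,"dy":0,"dz":0,"ax":0,"ay":0,"az":0},{"claw":1,"dx":0,"dy":0,"dz":0,"ax":0,"ay":0,"az":0},{"claw":1,"dx":0,"dy":0,"dz":0,"ax":0,"ay":0,"az":0}]' 12
python3 -m crank '[{"claw":1,"dx":0,"dy":0,"dz":0,"ax":0,"ay":0,"az":0},{"claw":1,"dx":0,"dy":0,"dz":0,"ax":0,"ay":0,"az":0},{"claw":1,"dx":0,"dy":0,"dz":0,"ax":0,"ay":0,"az":0},{"claw":1,"dx":0,"dy":0,"dz":0,"ax":0,"ay":0,"az":0},{"claw":1,"dx":0,"dy":0,"dz":-0.7,"ax":0,"ay":0,"az":0},{"claw":1,"dx":0,"dy":0,"dz":-1,"ax":0,"ay":0,"az":0},{"claw":1,"dx":0,"dy":0,"dz":-1,"ax":0,"ay":0,"az":0},{"claw":1,"dx":-0.4,"dy":0,"dz":-0.3,"ax":0,"ay":0,"az":0}]' 12
python3 - <<'E'
from h import *
plan_scanner(TOE+.0017*YC-.08*XC+.006*ZC,ZC,-YC)
R=frame(dirv(0,-60),[0,-1,0]); plan(R,[.56,-.13,.31])
E
```

```text
time: 22.18
ee_pos: [0.565, -0.2498, 0.2002]
eef_rot: [0.977, -0.001, -0.212, -0.001]
ft_force: [-0.0, -0.4, -2.1]
width: 0.0337
grip_force: 12.0
time: 22.85
ee_pos: [0.565, -0.2498, 0.2003]
eef_rot: [0.977, -0.001, -0.212, -0.001]
ft_force: [0.4, -0.7, -2.9]
width: 0.0338
grip_force: 12.0
time: 23.52
ee_pos: [0.5937, -0.2491, 0.2892]
eef_rot: [0.978, 0.0, -0.211, -0.001]
ft_force: [0.3, 0.1, -1.5]
width: 0.0342
grip_force: 12.0
z elev -51.6
t 23.52 turn [ 0.24 10.41 -2.2 ] shift after [ -3.03 -11.41   3.28] shift before [ -0.73 -11.04   5.25] q [ 0.43  0.71 -0.34  0.88  0.29  2.   -1.38] w 0.0342
t 23.52 turn [-0.03  9.05 -0.01] shift after [-0.63 -3.97 -0.89] shift before [-1.09 -3.97 -0.  ] q [ 0.43  0.71 -0.34  0.88  0.29  2.   -1.38] w 0.0342
```

```bash
python3 -m crank '[{"claw":1,"dx":0,"dy":-0.7,"dz":0,"ax":0,"ay":0,"az":0},{"claw":1,"dx":0,"dy":-1,"dz":0,"ax":0,"ay":0,"az":0},{"claw":1,"dx":0,"dy":-1,"dz":0,"ax":0,"ay":0,"az":0},{"claw":1,"dx":0,"dy":-1,"dz":0,"ax":0,"ay":0,"az":0},{"claw":1,"dx":0,"dy":-1,"dz":0,"ax":0,"ay":0,"az":0},{"claw":1,"dx":0,"dy":-1,"dz":0,"ax":0,"ay":0,"az":0},{"claw":1,"dx":0,"dy":-1,"dz":0,"ax":0,"ay":0,"az":0},{"claw":1,"dx":0,"dy":-1,"dz":0,"ax":0,"ay":0,"az":0}]' 12
python3 -m crank '[{"claw":1,"dx":0,"dy":-1,"dz":0,"ax":0,"ay":0,"az":0},{"claw":1,"dx":0,"dy":-1,"dz":0,"ax":0,"ay":0,"az":0},{"claw":1,"dx":0,"dy":-1,"dz":0,"ax":0,"ay":0,"az":0},{"claw":1,"dx":0,"dy":0,"dz":0,"ax":0,"ay":0.95,"az":-0.2},{"claw":1,"dx":0,"dy":0,"dz":0,"ax":0,"ay":0.95,"az":-0.2},{"claw":1,"dx":0,"dy":0,"dz":0,"ax":0,"ay":0.95,"az":-0.2},{"claw":1,"dx":0,"dy":0,"dz":0,"ax":0,"ay":0.95,"az":-0.2},{"claw":1,"dx":0,"dy":0,"dz":0,"ax":0,"ay":0.95,"az":-0.2}]' 12
python3 -m crank '[{"claw":1,"dx":0,"dy":0,"dz":0,"ax":0,"ay":0.95,"az":-0.2},{"claw":1,"dx":0,"dy":0,"dz":0,"ax":0,"ay":0.95,"az":-0.2},{"claw":1,"dx":0,"dy":0,"dz":0,"ax":0,"ay":0.95,"az":-0.2},{"claw":1,"dx":0,"dy":0,"dz":0,"ax":0.1,"ay":0.95,"az":-0.2},{"claw":1,"dx":0,"dy":0,"dz":0,"ax":0.1,"ay":0.95,"az":-0.2},{"claw":1,"dx":0,"dy":0,"dz":0,"ax":0,"ay":0.9,"az":-0.2},{"claw":1,"dx":0,"dy":0,"dz":0,"ax":0,"ay":0,"az":0}]' 12
python3 - <<'E'
from h import *
plan_scanner(TOE+.0017*YC-.08*XC+.006*ZC,ZC,-YC)
E
```

```text
time: 24.18
ee_pos: [0.5913, -0.0178, 0.2876]
eef_rot: [0.977, -0.001, -0.212, -0.001]
ft_force: [0.6, -0.6, -2.3]
width: 0.0337
grip_force: 12.0
time: 24.85
ee_pos: [0.5917, 0.0709, 0.2881]
eef_rot: [0.998, 0.05, 0.038, -0.012]
ft_force: [-0.7, 1.2, -1.4]
width: 0.034
grip_force: 12.0
time: 25.43
ee_pos: [0.5882, 0.069, 0.2839]
eef_rot: [0.94, 0.107, 0.324, -0.033]
ft_force: [-1.2, -0.4, -3.3]
width: 0.0338
grip_force: 12.0
z elev -51.6
t 25.43 turn [0.04 0.08 0.07] shift after [-4.6  -1.02  1.81] shift before [-4.57 -1.06  1.85] q [ 0.35 -0.18 -0.47  2.04 -0.23  0.61 -1.34] w 0.0338
```

```bash
python3 -m crank '[{"claw":1,"dx":-0.9,"dy":-0.2,"dz":0,"ax":0,"ay":0,"az":0.07},{"claw":1,"dx":-0.9,"dy":-0.2,"dz":0,"ax":0,"ay":0.08,"az":0},{"claw":1,"dx":-0.9,"dy":-0.2,"dz":0,"ax":0,"ay":0,"az":0},{"claw":1,"dx":-0.9,"dy":-0.2,"dz":0.6,"ax":0,"ay":0,"az":0},{"claw":1,"dx":-0.9,"dy":-0.2,"dz":0.6,"ax":0,"ay":0,"az":0},{"claw":1,"dx":0,"dy":0,"dz":0.6,"ax":0,"ay":0,"az":0},{"claw":1,"dx":0,"dy":0,"dz":0,"ax":0,"ay":0,"az":0}]' 12
python3 - <<'E'
from h import *
plan_scanner(TOE+.0017*YC-.08*XC+.006*ZC,ZC,-YC)
plan_scanner(TOE+.0017*YC-.025*XC+.006*ZC,ZC,-YC)
E
```

```text
time: 26.02
ee_pos: [0.5138, 0.0852, 0.1587]
eef_rot: [0.939, 0.104, 0.325, -0.036]
ft_force: [-0.2, 0.3, -2.0]
width: 0.0341
grip_force: 12.0
z elev -51.6
t 26.02 turn [-0.01  0.04  0.01] shift after [-0.2   0.05 -0.03] shift before [-0.2   0.05 -0.03] q [ 0.31 -0.22 -0.53  2.36 -0.31  0.32 -1.33] w 0.0341
z elev -51.6
t 26.02 turn [-0.01  0.04  0.01] shift after [-0.59  0.05  1.76] shift before [-0.58  0.05  1.77] q [ 0.31 -0.22 -0.53  2.36 -0.31  0.32 -1.33] w 0.0341
```

```bash
python3 -m crank '[{"claw":1,"dx":-0.2,"dy":0.05,"dz":0.3,"ax":0,"ay":0,"az":0},{"claw":1,"dx":-0.1,"dy":0,"dz":0.5,"ax":0,"ay":0,"az":0},{"claw":1,"dx":-0.1,"dy":0,"dz":0.5,"ax":0,"ay":0,"az":0},{"claw":1,"dx":-0.1,"dy":0,"dz":0.4,"ax":0,"ay":0,"az":0},{"claw":1,"dx":0,"dy":0,"dz":0,"ax":0,"ay":0,"az":0},{"claw":1,"dx":0,"dy":0,"dz":0,"ax":0,"ay":0,"az":0}]' 8
python3 - <<'E'
from h import *
plan_scanner(TOE+.0017*YC-.025*XC+.006*ZC,ZC,-YC)
plan_scanner(TOE+.0017*YC+.004*ZC,ZC,-YC)
E
```

```text
time: 26.52
ee_pos: [0.5356, 0.087, 0.1132]
eef_rot: [0.939, 0.103, 0.328, -0.036]
ft_force: [0.3, 0.4, -0.8]
width: 0.0339
grip_force: 8.0
z elev -51.6
t 26.52 turn [ 0.01 -0.01 -0.01] shift after [-0.21 -0.05  0.13] shift before [-0.21 -0.05  0.13] q [ 0.42 -0.06 -0.66  2.35 -0.12  0.17 -1.49] w 0.0339
z elev -51.6
t 26.52 turn [ 0.01 -0.01 -0.01] shift after [-0.46 -0.05  0.93] shift before [-0.46 -0.05  0.93] q [ 0.42 -0.06 -0.66  2.35 -0.12  0.17 -1.49] w 0.0339
```

```bash
python3 -m crank '[{"claw":1,"dx":-0.15,"dy":-0.05,"dz":0,"ax":0,"ay":0,"az":0},{"claw":1,"dx":-0.1,"dy":0,"dz":0.2,"ax":0,"ay":0,"az":0},{"claw":1,"dx":-0.1,"dy":0,"dz":0.2,"ax":0,"ay":0,"az":0},{"claw":1,"dx":-0.05,"dy":0,"dz":0.15,"ax":0,"ay":0,"az":0},{"claw":1,"dx":0,"dy":0,"dz":0,"ax":0,"ay":0,"az":0},{"claw":1,"dx":0,"dy":0,"dz":0,"ax":0,"ay":0,"az":0}]' 6
python3 - <<'E'
from h import *
plan_scanner(TOE+.0017*YC+.004*ZC,ZC,-YC)
E
```

```text
time: 27.02
ee_pos: [0.5356, 0.0884, 0.0928]
eef_rot: [0.938, 0.103, 0.328, -0.035]
ft_force: [0.4, 1.5, -2.3]
width: 0.0338
grip_force: 6.0
z elev -51.6
t 27.02 turn [ 0.02 -0.02  0.  ] shift after [-0.04 -0.01  0.39] shift before [-0.05 -0.01  0.39] q [ 0.49 -0.01 -0.74  2.36  0.16  0.11 -1.75] w 0.0338
```

```bash
python3 -m crank '[{"claw":1,"dx":-0.03,"dy":0,"dz":0.1,"ax":0,"ay":0,"az":0},{"claw":1,"dx":-0.03,"dy":0,"dz":0.1,"ax":0,"ay":0,"az":0},{"claw":1,"dx":-0.02,"dy":0,"dz":0.08,"ax":0,"ay":0,"az":0},{"claw":1,"dx":0,"dy":0,"dz":0,"ax":0,"ay":0,"az":0},{"claw":1,"dx":0,"dy":0,"dz":0,"ax":0,"ay":0,"az":0}]' 5
python3 - <<'E'
from h import *
plan_scanner(TOE+.0017*YC+.004*ZC,ZC,-YC)
E
python3 -m crank '[{"claw":1,"dx":-0.01,"dy":0,"dz":0.05,"ax":0,"ay":0,"az":0},{"claw":1,"dx":0,"dy":0,"dz":0,"ax":0,"ay":0,"az":0}]' 5
python3 - <<'E'
from h import *
plan_scanner(TOE+.0017*YC,ZC,-YC)
E
```

```text
time: 27.43
ee_pos: [0.5389, 0.0894, 0.0847]
eef_rot: [0.938, 0.104, 0.328, -0.035]
ft_force: [-0.5, -0.7, -1.5]
width: 0.0338
grip_force: 5.0
z elev -51.6
t 27.43 turn [ 0.02 -0.02  0.01] shift after [0.03 0.   0.1 ] shift before [0.03 0.   0.1 ] q [ 0.47  0.03 -0.72  2.36  0.41  0.09 -2.  ] w 0.0338
time: 27.6
ee_pos: [0.5396, 0.0895, 0.0832]
eef_rot: [0.938, 0.103, 0.328, -0.035]
ft_force: [-0.1, -0.4, -1.6]
width: 0.0336
grip_force: 5.0
z elev -51.6
t 27.6 turn [ 0.02 -0.02  0.  ] shift after [-0.09  0.    0.02] shift before [-0.09  0.    0.02] q [ 0.45  0.03 -0.71  2.36  0.46  0.09 -2.04] w 0.0336
```

```bash
python3 -m crank '[{"claw":1,"dx":-0.04,"dy":0,"dz":0.02,"ax":0,"ay":0,"az":0},{"claw":1,"dx":-0.05,"dy":0,"dz":0.01,"ax":0,"ay":0,"az":0},{"claw":1,"dx":0,"dy":0,"dz":0,"ax":0,"ay":0,"az":0},{"claw":1,"dx":0,"dy":0,"dz":0,"ax":0,"ay":0,"az":0}]' 5
python3 -m crank '[{"claw":1,"dx":-0.05,"dy":0,"dz":0.02,"ax":0,"ay":0,"az":0},{"claw":1,"dx":-0.05,"dy":0,"dz":0.02,"ax":0,"ay":0,"az":0},{"claw":1,"dx":0,"dy":0,"dz":0,"ax":0,"ay":0,"az":0}]' 4
python3 - <<'E'
from h import *
plan_scanner(TOE+.0017*YC,ZC,-YC)
E
```

```text
time: 27.93
ee_pos: [0.5382, 0.0892, 0.0807]
eef_rot: [0.938, 0.103, 0.329, -0.035]
ft_force: [-0.3, 0.1, 0.2]
width: 0.034
grip_force: 5.0
time: 28.18
ee_pos: [0.5379, 0.0892, 0.0791]
eef_rot: [0.938, 0.103, 0.33, -0.036]
ft_force: [2.4, -0.4, 3.6]
width: 0.0339
grip_force: 4.0
z elev -51.6
t 28.18 turn [ 0.01 -0.05  0.  ] shift after [ 0.04  0.   -0.05] shift before [ 0.05  0.   -0.05] q [ 0.42  0.03 -0.68  2.37  0.58  0.08 -2.16] w 0.0339
```

```bash
python3 -m crank '[{"claw":0.4,"dx":0,"dy":0,"dz":0,"ax":0,"ay":0,"az":0},{"claw":0.2,"dx":0,"dy":0,"dz":0,"ax":0,"ay":0,"az":0},{"claw":0,"dx":0,"dy":0,"dz":0,"ax":0,"ay":0,"az":0},{"claw":-1,"dx":0,"dy":0,"dz":0,"ax":0,"ay":0,"az":0},{"claw":-1,"dx":0,"dy":0,"dz":0,"ax":0,"ay":0,"az":0},{"claw":-1,"dx":0,"dy":0,"dz":0,"ax":0,"ay":0,"az":0},{"claw":-1,"dx":0,"dy":0,"dz":0,"ax":0,"ay":0,"az":0},{"claw":-1,"dx":0,"dy":0,"dz":0,"ax":0,"ay":0,"az":0}]' 4
python3 -m crank '[{"claw":-1,"dx":0.05,"dy":0,"dz":-0.4,"ax":0,"ay":0,"az":0},{"claw":-1,"dx":0.1,"dy":0,"dz":-0.5,"ax":0,"ay":0,"az":0},{"claw":-1,"dx":0.1,"dy":0,"dz":-0.5,"ax":0,"ay":0,"az":0},{"claw":-1,"dx":0.1,"dy":0,"dz":-0.5,"ax":0,"ay":0,"az":0},{"claw":-1,"dx":0.1,"dy":0,"dz":-0.6,"ax":0,"ay":0,"az":0},{"claw":-1,"dx":0.3,"dy":0,"dz":-0.7,"ax":0,"ay":0,"az":0},{"claw":-1,"dx":0.3,"dy":0,"dz":-0.7,"ax":0,"ay":0,"az":0},{"claw":-1,"dx":0,"dy":0,"dz":0,"ax":0,"ay":0,"az":0}]' 4
python3 -m crank '[{"claw":-1,"dx":0,"dy":0,"dz":0,"ax":0,"ay":0,"az":0},{"claw":-1,"dx":0,"dy":0,"dz":0,"ax":0,"ay":0,"az":0},{"claw":-1,"dx":0,"dy":0,"dz":0,"ax":0,"ay":0,"az":0},{"claw":-1,"dx":0,"dy":0,"dz":0,"ax":0,"ay":0,"az":0}]' 4
python3 - <<'E'
from h import *
cs=snap('scene','s20'); 
N=TOE+.16*ZC+.0017*YC
a=cv2.imread('pics/s20.png').astype(int); b=cv2.imread('pics/s8.png').astype(int); u,v=proj('s20',N).astype(int); print(u,v)
for f in('s8','s20'):
    g=cv2.imread(f'pics/{f}.png').mean(2); print(f)
    for y in range(v-7,v+10): print(' '.join('%3d'%k for k in g[y,u-12:u+14]))
E
```

```text
time: 28.85
ee_pos: [0.5363, 0.0889, 0.0774]
eef_rot: [0.938, 0.103, 0.328, -0.036]
ft_force: [0.6, 0.9, 0.1]
width: 0.067
grip_force: 0.0
time: 29.52
ee_pos: [0.5025, 0.0785, 0.1702]
eef_rot: [0.938, 0.102, 0.33, -0.031]
ft_force: [0.7, 0.2, 0.3]
width: 0.0868
grip_force: 0.0
time: 29.85
ee_pos: [0.5008, 0.078, 0.1643]
eef_rot: [0.939, 0.101, 0.326, -0.031]
ft_force: [0.3, -0.3, -0.9]
width: 0.0872
grip_force: 0.0
283 225
s8
 33  35  35  34  32  33  33  32  32  29  27  28  31  28  42  92  65  90  88  55  45  43  70  85  78  51
 30  30  31  35  36  36  36  33  34  35  30  31  29  32  84  76  54  72  86  79  88  54  43  60  71  79
 31  28  30  29  30  36  31  33  33  38  32  29  31  84 106  70  51  57  63  79  94  91  65  48  43  71
 87  52  29  26  29  29  28  31  33  34  29  27  43  83  89  57  43  42  46  50  66  91  92  89  54  43
116  98  91  47  36  30  24  27  28  27  23  30  39  49  50  39  32  32  35  33  39  58  84  97  96  54
119 116 116  97  92  91  51  28  28  29  27  28  47  40  31  30  32  30  29  29  28  43  67  79  86  55
122 119 117 115 116 115  98  90  88  48  35  6
[... 2169 characters left out ...]
 114 112 114  74  82  86  86  85  66  39  30  25  31  31  29  62  62  48  48
123 122 122 123 123 117 115 114 114 114  87  73  83  83  78  51  31  26  26  30  31  42  66  59  48  50
122 122 122 120 122 121 118 115 114 114 105  71  62  67  56  35  28  39  32  37  43  48  64  54  48  48
120 122 121 122 121 123 122 117 114 115 114  98  90  78  57  64  82  90  79  59  51  52  58  50  45  47
120 121 120 123 121 122 122 120 116 112 112 114 112 104  98 100 106 109 108 100  75  53  55  49  49  51
119 120 122 123 124 122 122 124 122 114 114 114 114 112 116 116 112 108 112 115 104  84  70  94  74  63
117 117 121 121 119 120 122 124 122 119 117 115 112 112 113 114 116 111 107 112 113 107 104 119 107  75
```

```bash
python3 -c "
from h import *
print(r.close_job())"
```

```text
the job is handed in; nothing more can be done
None
```

The scanner was laid in the rest, taken again round its body, held steady about 2 s some 85 mm from the handle box's label (by my estimate), then laid back in the rest and let go. I handed the job in at about 30 s; no verdict came back. On the first lay-down the fingers briefly pressed something, probably the rest's upper saddle, with about 23 N and the pad force read 61 N, 1 N over the 60 N a pad given for its thin housing.

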